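# Empty the bolt box of the tipping stand

### The job

Empty the shelf bolts out of the lidded box on the tipping stand: swing its lid back until it snaps over and stays open by itself, let go of it, and only then tip the box so that all four bolts land in the grey tray below. Finally turn the box back upright on its rest, lid still fully back, and leave the other things on the table where they are.

Things in the scene. Friction and masses are not known exactly. Their poses are not given: they have to be found in the camera images.
- pivot (a point): Fixed centre of the box's trunnion axis, 100 mm above the table. Axes of the stand: x along the trunnion, away from the handles (both on the -x side, towards the robot), y the pouring direction, z up. The upright steel box spans x +-45, y -70..+20, z -20..+40 mm from here; walls 3 mm. Cheeks at x +-66..76 mm, 30 mm wide in y, reach 12 mm above the axis.
- batten (a point): Centre of the dark wooden cross batten fixed above the handles, 45 (x) x 515 (y) x 40 (z) mm, axes as the stand; 80 mm to -x of pivot, 260 mm above it. Arms at its ends go to posts at y +-240, x +175 mm from here. It blocks a hand coming straight down on the handles: lean the hand 30 to 45 degrees, fingertips pointing down and to the stand's +x.
- box (a joint): Tipping angle of the box about the trunnion, rad: 0 upright on its rest (a stop), growing as the front goes down towards +y, up to a stop at 2.6. Stiff trunnion (0.25 N m friction): the box stays where it is left, and starts leaning forward by 0 to 0.15; swinging the lid back can rock it back onto its rest, hinge and handles with it. Bolts slide out over the front wall at about 2.0 to 2.5.
- box_handle (a point): Grip point of the tipping handle: a round steel rod, 12 mm thick, sticking out 85 mm from the box's near wall, parallel to the trunnion; this point is on its axis, 15 mm from the free end. Box upright: at x -115, y -50, z +20 mm from pivot (54 mm from the trunnion axis). It turns with the box and can turn in the fingers.
- lid (a joint): Angle of the lid relative to the box, rad: 0 shut, up to a stop at 2.25 fully back. An over-centre spring pulls it shut (up to 0.4 N m, about 4 N at the handle) until about 1.83; beyond that it snaps over and is held against the stop (about 0.2 N m).
- lid_hinge (a point): Middle of the lid's hinge axis (parallel to stand x), at the box's rear top edge: x 0, y -70, z +41 mm from pivot with the box upright.
- lid_handle (a point): Grip point of the lid handle: a round steel rod, 12 mm thick, at the free edge of the lid (steel plate 92 x 92 x 4 mm), parallel to the hinge, free towards stand -x; this point is on its axis, 14 mm from the end, at stand x -104 mm. Lid shut: 95 mm to +y of the hinge axis and 4 mm above it. It swings up and back to -y and can turn in the fingers.
- tray_floor (a point): Centre of the inner floor of the fixed grey tray under the box's front, 16 mm above the table; axes as the stand. Inside 116 (x) x 192 (y) mm, walls 26 mm high inside.
- bolt0_mid (a point): Centre of a steel shelf bolt, 31 mm long: head 18 mm across and 7 mm thick, shank 8 mm; its z axis runs from head to shank end. Starts loose inside the shut box.
- bolt1_mid (a point): Centre of a steel shelf bolt, 31 mm long: head 18 mm across and 7 mm thick, shank 8 mm; its z axis runs from head to shank end. Starts loose inside the shut box.
- bolt2_mid (a point): Centre of a steel shelf bolt, 31 mm long: head 18 mm across and 7 mm thick, shank 8 mm; its z axis runs from head to shank end. Starts loose inside the shut box.
- bolt3_mid (a point): Centre of a steel shelf bolt, 31 mm long: head 18 mm across and 7 mm thick, shank 8 mm; its z axis runs from head to shank end. Starts loose inside the shut box.
- glue: Bystander, to be left alone: closed glue jar, 40 mm wide, 75 mm tall, on the stand's base behind the box; origin at the centre of its underside.
- tape: Bystander, to be left alone: cardboard disc like a tape roll, 60 mm wide, 24 mm high, on the stand's base beyond the tray; origin at the centre of its underside.
- stamp_pad: Bystander, to be left alone: black stamp pad, 75 x 110 x 18 mm; origin at the centre of its underside.
- mug: Bystander, to be left alone: white mug, 80 mm wide, 90 mm tall; origin at the centre of its underside.
- driver: Bystander, to be left alone: screwdriver lying on the table, handle to its -x; origin about its middle.
- carton: Bystander, to be left alone: small carton, 100 x 70 x 60 mm; origin at the centre of its underside.

How it is judged (in metres and radians):
On the way, in this order (a step that is already met when the one before it is completed fails the run):
1. the lid is fully back past its detent and let go, the box not yet tipped (value of joint lid above 2.05 rad and value of joint box below 0.4 rad and contact force between the fingers and lid below 0.3 N), for 0.3 s.
2. the box is tipped and all four bolts lie in the tray (value of joint box above 1.5 rad and x of bolt0_mid in the frame of tray_floor between -0.062 and 0.062 m and y of bolt0_mid in the frame of tray_floor between -0.1 and 0.1 m and z of each of bolt0_mid, bolt1_mid, bolt2_mid, bolt3_mid in the frame of tray_floor below 0.03 m and x of bolt1_mid in the frame of tray_floor between -0.062 and 0.062 m and y of bolt1_mid in the frame of tray_floor between -0.1 and 0.1 m and x of bolt2_mid in the frame of tray_floor between -0.062 and 0.062 m and y of bolt2_mid in the frame of tray_floor between -0.1 and 0.1 m and x of bolt3_mid in the frame of tray_floor between -0.062 and 0.062 m and y of bolt3_mid in the frame of tray_floor between -0.1 and 0.1 m), for 0.2 s.
At the end, for the whole second after the job is handed in: All four bolts lie still in the tray (centres inside its walls, less than 30 mm above its floor), the box is upright again (within 0.15 rad of its rest) and its lid is still fully back (angle over 2.0 rad) (value of joint lid above 2 rad and value of joint box below 0.15 rad and x of bolt0_mid in the frame of tray_floor between -0.062 and 0.062 m and y of bolt0_mid in the frame of tray_floor between -0.1 and 0.1 m and z of each of bolt0_mid, bolt1_mid, bolt2_mid, bolt3_mid in the frame of tray_floor below 0.03 m and x of bolt1_mid in the frame of tray_floor between -0.062 and 0.062 m and y of bolt1_mid in the frame of tray_floor between -0.1 and 0.1 m and x of bolt2_mid in the frame of tray_floor between -0.062 and 0.062 m and y of bolt2_mid in the frame of tray_floor between -0.1 and 0.1 m and x of bolt3_mid in the frame of tray_floor between -0.062 and 0.062 m and y of bolt3_mid in the frame of tray_floor between -0.1 and 0.1 m and linear speed of each of bolt0, bolt1, bolt2, bolt3 below 0.05 m/s); the robot touches nothing.
It fails at once if the box is tipped (over 0.5 rad) while its lid is not past the detent (under 1.75 rad) (value of joint box above 0.5 rad and value of joint lid below 1.75 rad).
It fails at once if a bystander is shifted more than 40 mm (distance of any of glue, tape, stamp_pad, mug, driver, carton from where it was at the start of the episode above 0.04 m).
It also fails if it takes over 61 s, if anything falls off the work surface, if the arm or the gripper's body presses on something with over 40 N, if the wrist force passes 120 N, or if a joint passes its speed limit or range.

### The arm

A 6-joint arm with a two-finger parallel gripper is mounted at the origin on the work surface. World frame = base frame: x ahead of the robot, y to its left, z up, the work surface at z = 0. Lengths are in m, angles in degrees, forces in N, time in s.
With the tool pointing down it reaches from about 0.3 to 0.75 m from the base axis. Payload 8.5 kg.
Tool frame: the origin (TCP) lies on the mounting face of the last link; the fingertips stand 173 mm ahead of it and the grasp point (between the pads) lies 155 mm ahead of it (env.tips_ahead is the distance from the TCP to the fingertips, in m); z points along the fingers, x is the direction in which the jaws open and shut, and the axes are right-handed (so a half turn about z gives the same grasp; the last joint's range is limited). The gripper opens to 85 mm and grips with 20 to 120 N. Pads are 22 mm wide; open, the fingers measure 114 mm over their backs; the gripper's body (76 mm by 85 mm) begins 54 mm behind the grasp point. The pads swing forward as they close: fully open they stand 13 mm farther back than shut.
Start: joints at [-89.456, 21.807, 74.336, -0, 83.858, -12.336], TCP at [0.123, -0.536, 0.405] pointing down, gripper open.
Joint ranges: [-178.18, 178.18], [-50.72, 133.34], [12.68, 142.11], [-81.47, 261.47], [9.98, 163.14], [-165.26, 165.26]. Speed limits (degrees/s): [136.94, 136.94, 180, 180, 180, 180].

### API

Orientations are given as a 3x3 rotation matrix whose columns are the frame's x, y, z axes.
In Python, from rig import env gives the robot as it stands. The module is installed in compiled form; this text tells all that it offers.
- The arm moves only by the tool step_arm, never from a script. Its argument "increments" is a list of rows, each an object of numbers: "x", "y", "z": the shift along the tool's x, y, z in cm; "wx", "wy", "wz": the turn, a rotation vector about the tool's x, y, z in rad; "gripper": the finger opening in cm, from 0 to 8.54. A call has 1 to 20 rows; each row shifts and turns the commanded pose from where the row before left it, along the tool's axes as they then stand; what a row does not reach is not made up. A row lasts 1/10 s, in which the tool goes at most 50 mm and 8.59 degrees, less where a joint would pass 70% of its speed; a pose out of reach is approached as far as the arm can. A call with a gripper value outside its range is refused whole. The fingers move at their own pace and stop on an object; "newtons" is the grip in N (left out, the last holds). Time passes only in rows, so rows that do not move let the fingers close. It gives the time, the measured TCP pose, the force and the opening at its end, in the units of the state.
- env.observe(): the state, without advancing time (a new reading comes with each control period).
- env.get_image(name): name is "scene" or "top" or "wrist"; returns a dict with "color" (384x512x3 uint8, blue, green, red), "camera_matrix" (3x3 intrinsics, pixels), "rvec" (rotation vector, rad) and "tvec" (3), from world to camera coordinates, as OpenCV has them. Camera axes: x right, y down, z forward; pixel columns grow to the right and rows downward; lengths in m; the calibration is good to about 2 mm. A picture is of the moment at which its call begins. There is no depth.
- env.close_job(): hands the job in, once; it reports no verdict.
The state is a dict: "time_s": time; "q": joint angles; "qvel": joint speeds; "joint_efforts": joint torques, N m; "position": TCP position; "tool_rot": TCP orientation; "ft_force": force on the tool from outside, world axes, zero at the start; "wrist_torque": the same for the moment, N m; "grip_width": finger opening in m.
Only numpy, scipy, OpenCV 4.12 (cv2) and the standard library are available. Lean on these libraries where they do the work, as an engineer would, in place of code of your own. Each camera call takes 0.05 s, during which the arm holds its last target. There are 200 camera calls.

## Working session

There is one attempt and no reset: what is moved stays moved. The work goes in short steps, Python scripts to look and compute and a tool call to move; the robot and the scene stay as the last step left them, time stands still between calls to the robot, and variables do not carry over. Pictures are saved under pics/ and viewed, about 8 in all and at most 12, crops included, and the job is handed in when it is done.

Besides the shell and the picture viewer there is one more tool, called after "Call:" as name(argument=value, ...), one argument or row to a line, values as JSON. step_arm: Moves the arm, as the interface text tells. Its arguments: {"type":"object","properties":{"increments":{"type":"array"},"newtons":{"type":"number"}},"required":["increments"]}

```bash
mkdir -p pics; ls; python3 - <<'E'
from rig import env
import cv2,numpy as np
s=env.observe()
for k,v in s.items(): print(k,np.round(v,4).tolist())
for n in("scene","top"):
    d=env.get_image(n); cv2.imwrite(f"pics/{n}0.png",d["color"]); np.savez(f"pics/{n}0.npz",**d)
    print(n,d["camera_matrix"].tolist(),d["rvec"],d["tvec"])
a=cv2.imread("pics/scene0.png");b=cv2.imread("pics/top0.png")
cv2.imwrite("pics/s0b.png",cv2.resize(a,(800,600)));cv2.imwrite("pics/t0b.png",cv2.resize(b,(800,600)))
E
```

```text
pics
time_s 0.0
q [-89.4579, 21.8416, 74.3852, 0.0006, 83.8575, -12.3344]
qvel [-0.0413, 0.1698, -0.0203, -0.0334, 0.0693, 0.0118]
joint_efforts [0.0015, -44.8461, -23.1276, -0.0002, 0.0047, -0.0001]
position [0.1226, -0.5361, 0.4041]
tool_rot [[0.2228, -0.9749, -0.0], [-0.9749, -0.2228, 0.0015], [-0.0014, -0.0003, -1.0]]
ft_force [-0.5889, -1.0709, 1.0388]
wrist_torque [-0.0119, -0.0537, 0.0466]
grip_width 0.0853
scene [[407.4185291666608, 0.0, 253.62508322562888], [0.0, 407.4185291666608, 190.99453447012098], [0.0, 0.0, 1.0]] [ 1.66447916  1.59408974 -0.83795505] [-0.0095942  -0.12205025  1.94349075]
top [[374.79379395843586, 0.0, 254.10795876480032], [0.0, 374.79379395843586, 188.08413520152675], [0.0, 0.0, 1.0]] [ 2.11870328 -2.15142961  0.15457695] [-0.01536119  0.54975516  1.29736825]
```

View pics/s0b.png

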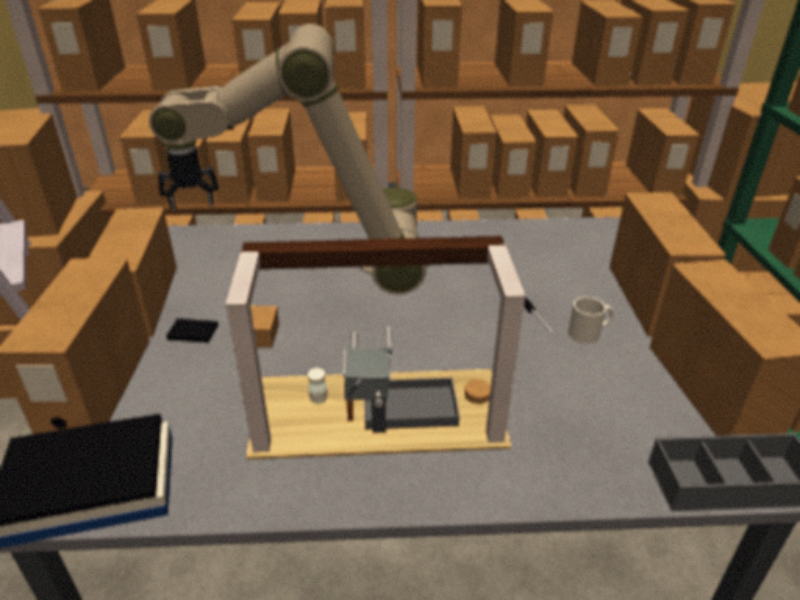

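View pics/t0b.png

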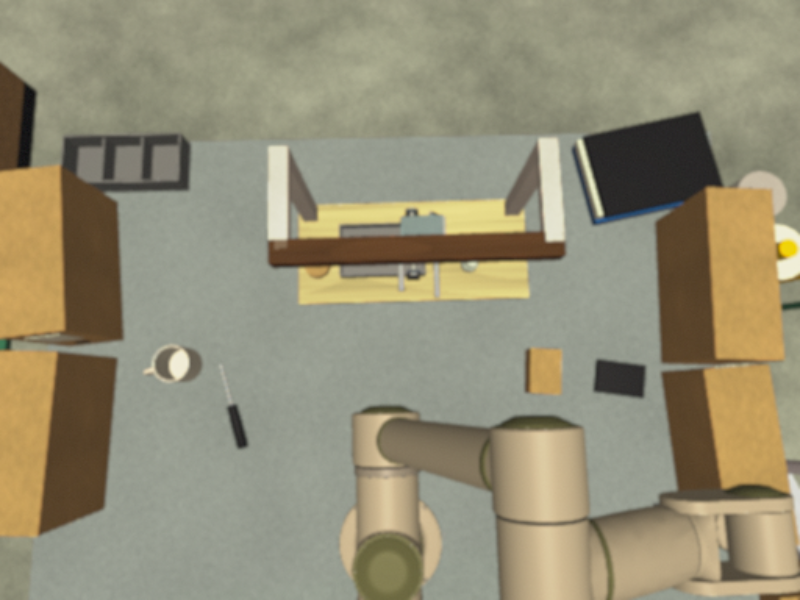

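The scene camera looks towards the robot and shows the stand at about (370,400), with both rods at (355–390, 330–345). The top view shows the batten from (270,253) to (565,245), with the rod tips at (402,290) and (437,297). Next I'll crop closer to get coordinates.

```bash
cat > h.py <<'E'
import numpy as np,cv2
def load(n):
    d=np.load(f"pics/{n}.npz"); return {k:d[k] for k in d}
def cam(d):
    R=cv2.Rodrigues(d["rvec"])[0]; return d["camera_matrix"],R,d["tvec"].ravel()
def ray(d,uv):
    K,R,t=cam(d); v=R.T@np.linalg.solve(K,[uv[0],uv[1],1.]); return -R.T@t,v/np.linalg.norm(v)
def onz(d,uv,z):
    o,v=ray(d,uv); return o+v*(z-o[2])/v[2]
def tri(d1,u1,d2,u2):
    A=[];b=[]
    for d,u in((d1,u1),(d2,u2)):
        o,v=ray(d,u);P=np.eye(3)-np.outer(v,v);A.append(P);b.append(P@o)
    A=np.vstack(A);b=np.hstack(b);x=np.linalg.lstsq(A,b,rcond=None)[0];return x,np.linalg.norm(A@x-b)
def proj(d,p):
    return cv2.projectPoints(np.array(p,float).reshape(-1,3),d["rvec"],d["tvec"],d["camera_matrix"],None)[0].reshape(-1,2)
E
python3 - <<'E'
from h import *
t=load("top0");s=load("scene0")
print("cams",ray(t,(256,192))[0],ray(s,(256,192))[0])
for n,d in(("top",t),("scene",s)):
    im=d["color"];hsv=cv2.cvtColor(im,cv2.COLOR_BGR2HSV)
    y=cv2.inRange(hsv,(18,50,150),(35,255,255))
    if n=="top": w=(160,90,220,120)
    else: w=(150,150,190,150)
    m=np.zeros_like(y);m[w[1]:w[1]+w[3],w[0]:w[0]+w[2]]=255
    y&=m; pts=cv2.findNonZero(y); h=cv2.convexHull(pts).reshape(-1,2)
    print(n,"board hull",cv2.approxPolyDP(h,2.5,True).reshape(-1,2).tolist())
    b=cv2.inRange(hsv,(0,90,20),(15,255,110))
    if n=="scene": b[:140]=0;b[180:]=0
    b[:,:150]=0;b[:,372:]=0
    if n=="top": b[:140]=0;b[180:]=0
    c=max(cv2.findContours(b,0,2)[0],key=cv2.contourArea);h=cv2.convexHull(c)
    print(n,"batten",cv2.approxPolyDP(h,1.5,True).reshape(-1,2).tolist())
a=cv2.resize(t["color"][115:205,180:360],(800,400),interpolation=cv2.INTER_CUBIC)
cv2.imwrite("pics/c1.png",a)
b=cv2.resize(s["color"][205:300,150:330],(800,422),interpolation=cv2.INTER_CUBIC)
cv2.imwrite("pics/c2.png",b)
E
```

```text
cams [ 0.34139332 -0.03727784  1.3666353 ] [ 1.67137167 -0.06736628  0.99705722]
top board hull [[360, 154], [338, 190], [191, 194], [176, 153], [191, 137], [204, 130], [344, 93]]
top batten [[360, 156], [358, 164], [203, 169], [174, 169], [172, 167], [172, 155], [185, 153], [346, 148]]
scene board hull [[263, 150], [314, 237], [326, 285], [159, 292], [158, 282], [167, 243], [259, 150]]
scene batten [[321, 153], [311, 167], [239, 171], [167, 171], [155, 159], [157, 155], [237, 151], [319, 151]]
```

View pics/c1.png

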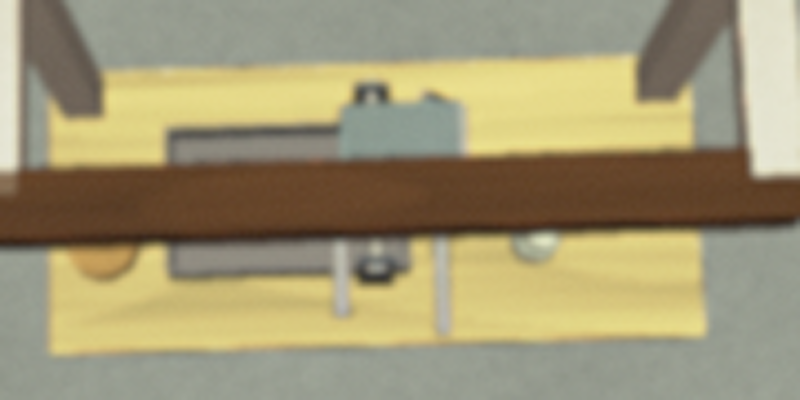

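View pics/c2.png

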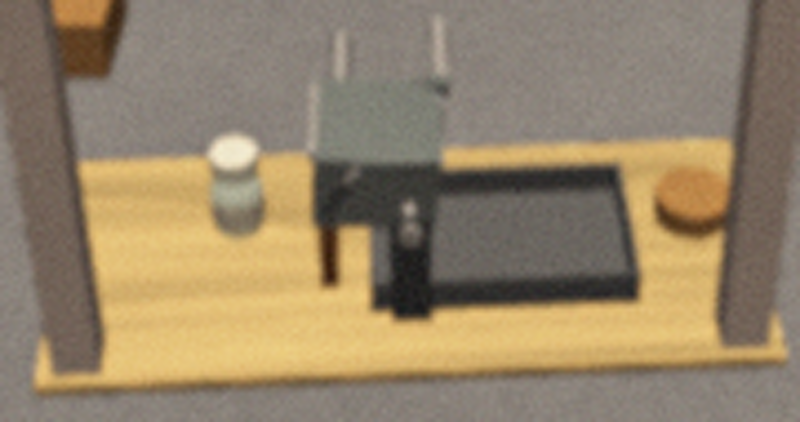

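```bash
python3 - <<'E'
from h import *
t=load("top0");s=load("scene0")
T=lambda x,y:(180+x/4.444-.4,115+y/4.444-.4)
S=lambda x,y:(150+x/4.444-.4,205+y/4.444-.4)
print("lid tip",tri(t,T(343,317),s,S(437,15)))
print("box tip",tri(t,T(443,335),s,S(340,30)))
print("lidrod base top z.16",onz(t,T(341,240),.16),onz(t,T(343,317),.16))
for nm,p in dict(farL=(20,170),farR=(748,150),nearL=(0,240),nearR=(800,218)).items(): print(nm,onz(t,T(*p),.38))
for nm,p in dict(bl=(50,354),br=(706,337),tr=(636,56),tl=(105,72)).items(): print("board",nm,onz(t,T(*p),.012))
for nm,p in dict(l=(38,390),r=(785,360),).items(): print("board scene",nm,onz(s,S(*p),.0))
for nm,p in dict(tl=(168,130),bl=(170,277),br=(408,270)).items(): print("tray",nm,onz(t,T(*p),.042))
for nm,p in dict(far=(372,98),near=(376,258)).items(): print("cheek",nm,onz(t,T(*p),.112))
for nm,p in dict(l=(374,308),r=(637,298)).items(): print("tray scene",nm,onz(s,S(*p),.012))
print("batten scene bottom/top edges raw", [onz(s,p,.38)for p in((155,159),(321,153))])
E
```

```text
lid tip (array([ 0.53950233, -0.03416748,  0.15069884]), np.float64(0.0005489920501225883))
box tip (array([ 0.52803264, -0.10976862,  0.12962836]), np.float64(0.0017104311629634397))
lidrod base top z.16 [ 0.59569372 -0.03321955  0.16      ] [ 0.53799656 -0.03380616  0.16      ]
farL [0.59623444 0.16119188 0.38      ]
farR [ 0.60095496 -0.28218003  0.38      ]
nearL [0.55283757 0.17270272 0.38      ]
nearR [ 0.55817687 -0.3112283   0.38      ]
board bl [0.5352149  0.20818811 0.012     ]
board br [ 0.54061527 -0.33081361  0.012     ]
board tr [ 0.78092661 -0.28375677  0.012     ]
board tl [0.77514429 0.16447049 0.012     ]
board scene l [ 7.73136858e-01 -3.28295936e-01  1.11022302e-16]
board scene r [0.76754378 0.21070787 0.        ]
tray tl [0.71516923 0.10783939 0.042     ]
tray bl [0.59233552 0.10611335 0.042     ]
tray br [ 0.59487753 -0.08663601  0.042     ]
cheek far [ 0.71829468 -0.0589317   0.112     ]
cheek near [ 0.59126082 -0.05969294  0.112     ]
tray scene l [ 0.71487598 -0.08788014  0.012     ]
tray scene r [0.71293798 0.10851603 0.012     ]
batten scene bottom/top edges raw [array([ 0.58745717, -0.31618558,  0.38      ]), array([0.57059135, 0.19277044, 0.38      ])]
```

Crop coordinates: in c1 (top) the lid-rod tip is at (343,317) and the box-rod tip at (443,335). In c2 (scene) they are at (437,15) and (340,30). These put the pivot near (0.657, -0.060), with a yaw of about 0.011 rad and a small lean of 0–0.1. I'll move to a leaning pose in front of the lid handle.

Call:
step_arm(
  increments=[
    {"wz": 0.107, "gripper": 6},
    {"wz": 0.107},
    {"x": -4.2, "y": -2.05},
    {"x": -4.2, "y": -2.05},
    {"x": -4.2, "y": -2.05},
    {"x": -4.2, "y": -2.05},
    {"x": -4.2, "y": -2.05},
    {"x": -4.2, "y": -2.05},
    {"x": -4.2, "y": -2.05},
    {"x": -4.2, "y": -2.05},
    {"x": -4.2, "y": -2.05},
    {"x": -4.2, "y": -2.05},
    {"x": -4.2, "y": -2.05},
    {"x": -4.2, "y": -2.05},
    {"wx": 0.1466},
    {"wx": 0.1466},
    {"wx": 0.1466},
    {"wx": 0.1466},
    {"wx": 0.1466},
    {},
  ],
)

```text
invalid input at $.increments[0]: expected keys x, y, z, wx, wy, wz, gripper
```

```bash
python3 - <<'E'
from rig import env
import cv2,numpy as np
s=env.observe()
for k in("time_s","q","position","tool_rot","ft_force","grip_width"): print(k,np.round(s[k],4).tolist())
d=env.get_image("wrist"); np.savez("pics/w1.npz",**d)
cv2.imwrite("pics/w1.png",cv2.resize(d["color"],(800,600),interpolation=cv2.INTER_CUBIC))
E
```

```text
time_s 0.1
q [-89.4559, 21.8349, 74.3782, -0.0003, 83.8567, -12.3359]
position [0.1226, -0.5361, 0.4042]
tool_rot [[0.2229, -0.9748, -0.0], [-0.9748, -0.2229, 0.0012], [-0.0012, -0.0003, -1.0]]
ft_force [0.4072, -0.2765, 0.0508]
grip_width 0.0854
```

View pics/w1.png

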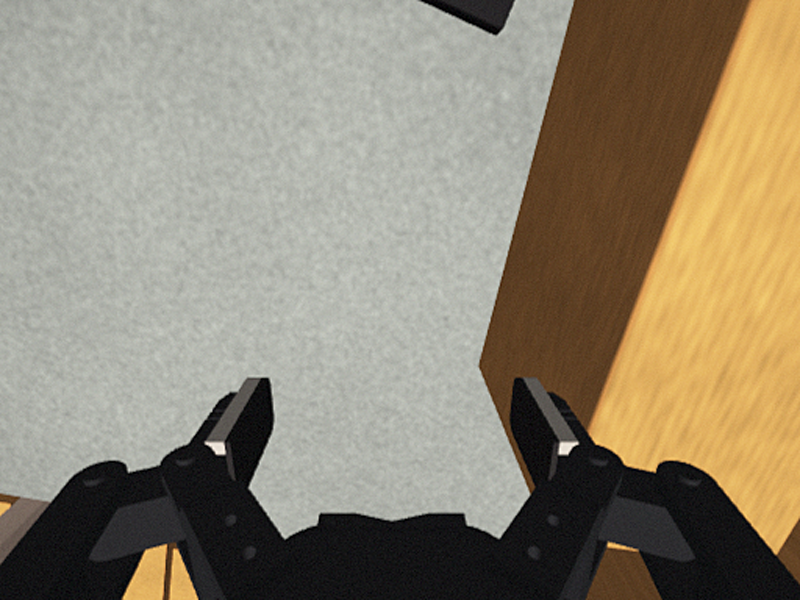

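The move was refused because every row needs all the keys. That picture only shows the table at the start pose. I'll send it again with full rows.

Call:
step_arm(
  increments=[
    {"x": 0, "y": 0, "z": 0, "wx": 0, "wy": 0, "wz": 0.107, "gripper": 6},
    {"x": 0, "y": 0, "z": 0, "wx": 0, "wy": 0, "wz": 0.107, "gripper": 6},
    {"x": -4.2, "y": -2.05, "z": 0, "wx": 0, "wy": 0, "wz": 0, "gripper": 6},
    {"x": -4.2, "y": -2.05, "z": 0, "wx": 0, "wy": 0, "wz": 0, "gripper": 6},
    {"x": -4.2, "y": -2.05, "z": 0, "wx": 0, "wy": 0, "wz": 0, "gripper": 6},
    {"x": -4.2, "y": -2.05, "z": 0, "wx": 0, "wy": 0, "wz": 0, "gripper": 6},
    {"x": -4.2, "y": -2.05, "z": 0, "wx": 0, "wy": 0, "wz": 0, "gripper": 6},
    {"x": -4.2, "y": -2.05, "z": 0, "wx": 0, "wy": 0, "wz": 0, "gripper": 6},
    {"x": -4.2, "y": -2.05, "z": 0, "wx": 0, "wy": 0, "wz": 0, "gripper": 6},
    {"x": -4.2, "y": -2.05, "z": 0, "wx": 0, "wy": 0, "wz": 0, "gripper": 6},
    {"x": -4.2, "y": -2.05, "z": 0, "wx": 0, "wy": 0, "wz": 0, "gripper": 6},
    {"x": -4.2, "y": -2.05, "z": 0, "wx": 0, "wy": 0, "wz": 0, "gripper": 6},
    {"x": -4.2, "y": -2.05, "z": 0, "wx": 0, "wy": 0, "wz": 0, "gripper": 6},
    {"x": -4.2, "y": -2.05, "z": 0, "wx": 0, "wy": 0, "wz": 0, "gripper": 6},
    {"x": 0, "y": 0, "z": 0, "wx": 0.1466, "wy": 0, "wz": 0, "gripper": 6},
    {"x": 0, "y": 0, "z": 0, "wx": 0.1466, "wy": 0, "wz": 0, "gripper": 6},
    {"x": 0, "y": 0, "z": 0, "wx": 0.1466, "wy": 0, "wz": 0, "gripper": 6},
    {"x": 0, "y": 0, "z": 0, "wx": 0.1466, "wy": 0, "wz": 0, "gripper": 6},
    {"x": 0, "y": 0, "z": 0, "wx": 0.1466, "wy": 0, "wz": 0, "gripper": 6},
    {"x": 0, "y": 0, "z": 0, "wx": 0, "wy": 0, "wz": 0, "gripper": 6},
  ],
)

```text
time_s: 2.15
position: [0.3626, -0.0294, 0.4044]
tool_rot: [[0.01, -0.743, 0.67], [-1.0, -0.007, 0.007], [-0.001, -0.67, -0.743]]
ft_force: [-0.6, -0.4, -0.5]
grip_width: 0.0603
```

```bash
python3 - <<'E'
from rig import env
import cv2,numpy as np
s=env.observe()
for k in("time_s","q","position","tool_rot","ft_force","grip_width"): print(k,np.round(s[k],4).tolist())
d=env.get_image("wrist"); np.savez("pics/w2.npz",**d)
cv2.imwrite("pics/w2.png",cv2.resize(d["color"],(800,600),interpolation=cv2.INTER_CUBIC))
E
```

```text
time_s 2.15
q [-28.042, -2.3155, 109.0967, 30.6753, 39.0127, 43.2205]
position [0.3626, -0.0294, 0.4044]
tool_rot [[0.01, -0.7427, 0.6696], [-0.9999, -0.007, 0.0072], [-0.0007, -0.6696, -0.7427]]
ft_force [-0.5666, -0.4445, -0.4557]
grip_width 0.0603
```

View pics/w2.png

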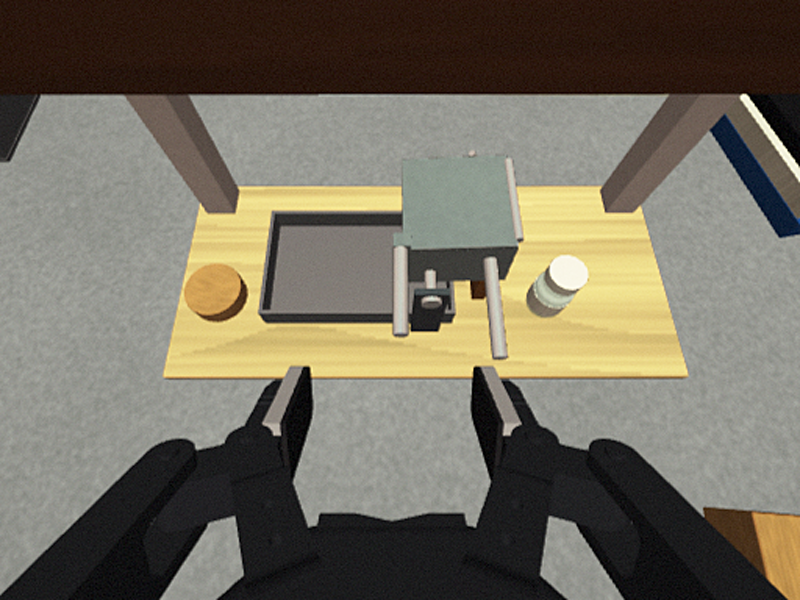

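The wrist view is clear. The lid rod's free end is at about (401,331) and the box rod's at (500,354). The trunnion stub is at (431,300), the board's near corners at (165,377) and (686,376), and the tray is empty.

```bash
python3 - <<'E'
from h import *
t=load("top0");s=load("scene0");w=load("w2")
T=lambda x,y:(180+x/4.444-.4,115+y/4.444-.4)
S=lambda x,y:(150+x/4.444-.4,205+y/4.444-.4)
W=lambda x,y:(x*.64-.2,y*.64-.2)
print("cam",ray(w,(256,192))[0])
f=lambda r:(r[0].round(4),round(r[1],4))
for n,wp,tp,sp in(("lid",(401,331),(343,317),(437,15)),("box",(500,354),(443,335),(340,30))):
    print(n,"ws",f(tri(w,W(*wp),s,S(*sp))),"ts",f(tri(t,T(*tp),s,S(*sp))),"wt",f(tri(w,W(*wp),t,T(*tp))))
for n,p,z in(("bl",(165,376),.012),("br",(686,375),.012),("tl",(203,186),.012),("tr",(641,186),.012),("tray_tl",(273,212),.042),("tray_bl",(263,314),.042),("lid far L",(403,160),.143),("lid far R",(505,155),.143),("lid near R",(517,247),.143),("lid nearL",(396,246),.143),("stubend",(431,300),.1)):
    print(n,onz(w,W(*p),z).round(4))
E
```

```text
cam [ 0.44493971 -0.02794367  0.43713984]
lid ws (array([ 0.54  , -0.0341,  0.1511]), np.float64(0.0007)) ts (array([ 0.5395, -0.0342,  0.1507]), np.float64(0.0005)) wt (array([ 0.5389, -0.0337,  0.1544]), np.float64(0.0002))
box ws (array([ 0.5294, -0.1098,  0.1304]), np.float64(0.0017)) ts (array([ 0.528 , -0.1098,  0.1296]), np.float64(0.0017)) wt (array([ 0.5279, -0.108 ,  0.134 ]), np.float64(0.0009))
bl [0.5355 0.2048 0.012 ]
br [ 0.542  -0.3278  0.012 ]
tl [0.7736 0.2107 0.012 ]
tr [ 0.779 -0.335  0.012]
tray_tl [0.7154 0.1084 0.042 ]
tray_bl [0.5929 0.1035 0.042 ]
lid far L [ 0.7024 -0.0353  0.143 ]
lid far R [ 0.7089 -0.1265  0.143 ]
lid near R [ 0.6147 -0.1271  0.143 ]
lid nearL [ 0.6147 -0.0297  0.143 ]
stubend [ 0.5857 -0.0608  0.1   ]
```

Call:
step_arm(
  increments=[
    {"x": 0.31, "y": 1.6, "z": 0, "wx": 0, "wy": 0, "wz": 0, "gripper": 6},
    {"x": 0.31, "y": 1.57, "z": 0, "wx": 0, "wy": 0, "wz": 0, "gripper": 6},
    {"x": 0, "y": 0, "z": 3, "wx": 0, "wy": 0, "wz": 0, "gripper": 6},
    {"x": 0, "y": 0, "z": 3, "wx": 0, "wy": 0, "wz": 0, "gripper": 6},
    {"x": 0, "y": 0, "z": 3, "wx": 0, "wy": 0, "wz": 0, "gripper": 6},
    {"x": 0, "y": 0, "z": 2, "wx": 0, "wy": 0, "wz": 0, "gripper": 6},
    {"x": 0, "y": 0, "z": 1, "wx": 0, "wy": 0, "wz": 0, "gripper": 6},
    {"x": 0, "y": 0, "z": 0, "wx": 0, "wy": 0, "wz": 0, "gripper": 6},
  ],
)

```text
time_s: 3.0
position: [0.4208, -0.035, 0.2933]
tool_rot: [[0.014, -0.746, 0.666], [-1.0, -0.009, 0.01], [-0.002, -0.666, -0.746]]
ft_force: [0.8, -0.0, -0.0]
grip_width: 0.0601
```

```bash
python3 - <<'E'
from rig import env
import cv2,numpy as np
s=env.observe()
for k in("time_s","position","ft_force","grip_width"): print(k,np.round(s[k],4).tolist())
d=env.get_image("wrist"); np.savez("pics/w3.npz",**d)
cv2.imwrite("pics/w3.png",cv2.resize(d["color"],(800,600),interpolation=cv2.INTER_CUBIC))
E
```

```text
time_s 3.0
position [0.4208, -0.035, 0.2933]
ft_force [0.7501, -0.0112, -0.0429]
grip_width 0.0601
```

View pics/w3.png

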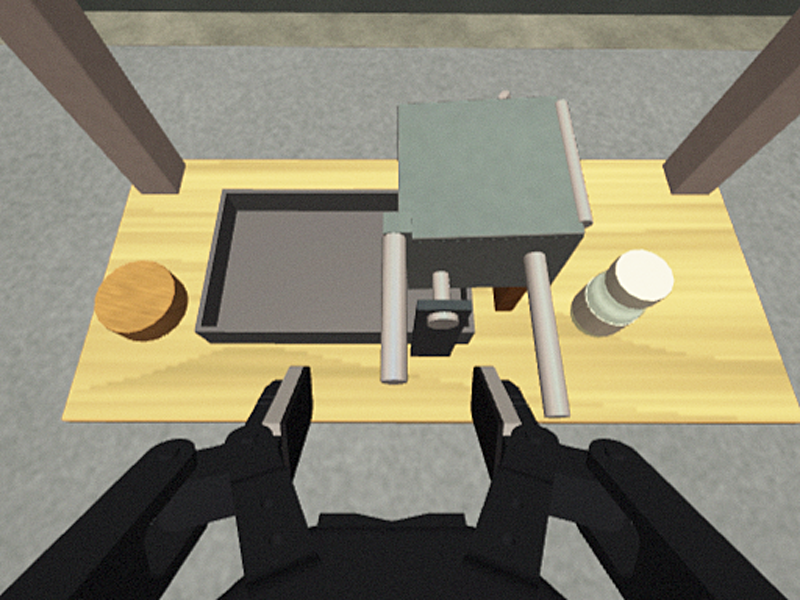

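The rod is centred between the fingers (rod at u≈394, gap centre at about 391), and the box rod stays outside the right finger. I'll move in the last 4.3 cm and close, and work out the swing path at the same time.

Call:
step_arm(
  increments=[
    {"x": 0, "y": 0, "z": 1.5, "wx": 0, "wy": 0, "wz": 0, "gripper": 6},
    {"x": 0, "y": 0, "z": 1.5, "wx": 0, "wy": 0, "wz": 0, "gripper": 6},
    {"x": 0, "y": 0, "z": 0.8, "wx": 0, "wy": 0, "wz": 0, "gripper": 6},
    {"x": 0, "y": 0, "z": 0.5, "wx": 0, "wy": 0, "wz": 0, "gripper": 6},
    {"x": 0, "y": 0, "z": 0, "wx": 0, "wy": 0, "wz": 0, "gripper": 0.5},
    {"x": 0, "y": 0, "z": 0, "wx": 0, "wy": 0, "wz": 0, "gripper": 0.5},
    {"x": 0, "y": 0, "z": 0, "wx": 0, "wy": 0, "wz": 0, "gripper": 0.5},
    {"x": 0, "y": 0, "z": 0, "wx": 0, "wy": 0, "wz": 0, "gripper": 0.5},
    {"x": 0, "y": 0, "z": 0, "wx": 0, "wy": 0, "wz": 0, "gripper": 0.5},
    {"x": 0, "y": 0, "z": 0, "wx": 0, "wy": 0, "wz": 0, "gripper": 0.5},
    {"x": 0, "y": 0, "z": 0, "wx": 0, "wy": 0, "wz": 0, "gripper": 0.5},
    {"x": 0, "y": 0, "z": 0, "wx": 0, "wy": 0, "wz": 0, "gripper": 0.5},
  ],
  newtons=30,
)

```text
time_s: 4.25
position: [0.4486, -0.0348, 0.2626]
tool_rot: [[0.011, -0.743, 0.669], [-1.0, -0.008, 0.007], [0.0, -0.669, -0.743]]
ft_force: [-5.8, -1.1, 5.4]
grip_width: 0.0105
```

```bash
python3 - <<'E'
from rig import env
import numpy as np
s=env.observe();R=s["tool_rot"]
print(s["position"],s["ft_force"],s["grip_width"])
def P(l):
    a=.06-.04*min(l,1.); c,n=np.cos(a),np.sin(a)
    H=np.array([-70*c+41*n,70*n+41*c]); f=.042+l-a
    return H+95.1*np.array([np.cos(f),np.sin(f)])
L=np.linspace(0,2.2,37); Q=np.array([P(l) for l in L])
for l,q,d in zip(L[1:],Q[1:],np.diff(Q,axis=0)):
    wd=np.array([-.011*d[0],d[0],d[1]])/10; print(round(l,2),q.round(0),(R.T@wd).round(2))
E
```

```text
[ 0.44856242 -0.03481203  0.26264933] [-5.81424678 -1.08875075  5.3938127 ] 0.01051216376374247
0.06 [27. 49.] [ 0.02 -0.39 -0.44]
0.12 [27. 55.] [ 0.06 -0.39 -0.44]
0.18 [26. 61.] [ 0.1  -0.39 -0.43]
0.24 [25. 67.] [ 0.13 -0.39 -0.43]
0.31 [23. 72.] [ 0.17 -0.38 -0.42]
0.37 [21. 78.] [ 0.21 -0.37 -0.41]
0.43 [18. 83.] [ 0.24 -0.36 -0.4 ]
0.49 [16. 89.] [ 0.28 -0.35 -0.39]
0.55 [12. 94.] [ 0.31 -0.34 -0.38]
0.61 [ 9. 99.] [ 0.34 -0.33 -0.36]
0.67 [  5. 103.] [ 0.38 -0.31 -0.34]
0.73 [  1. 108.] [ 0.41 -0.29 -0.33]
0.79 [ -3. 112.] [ 0.43 -0.28 -0.31]
0.86 [ -8. 116.] [ 0.46 -0.26 -0.29]
0.92 [-13. 119.] [ 0.49 -0.24 -0.27]
0.98 [-18. 122.] [ 0.51 -0.22 -0.24]
1.04 [-23. 125.] [ 0.51 -0.2  -0.22]
1.1 [-28. 128.] [ 0.52 -0.18 -0.2 ]
1.16 [-33. 130.] [ 0.53 -0.16 -0.18]
1.22 [-39. 132.] [ 0.54 -0.14 -0.15]
1.28 [-44. 134.] [ 0.56 -0.11 -0.13]
1.34 [-50. 136.] [ 0.57 -0.09 -0.1 ]
1.41 [-56. 137.] [ 0.57 -0.07 -0.07]
1.47 [-61. 137.] [ 0.58 -0.04 -0.05]
1.53 [-67. 137.] [ 0.58 -0.02 -0.02]
1.59 [-73. 137.] [0.58 0.   0.  ]
1.65 [-79. 137.] [0.58 0.03 0.03]
1.71 [-85. 136.] [0.58 0.05 0.06]
1.77 [-90. 135.] [0.57 0.07 0.08]
1.83 [-96. 134.] [0.56 0.1  0.11]
1.89 [-101.  132.] [0.55 0.12 0.13]
1.96 [-107.  130.] [0.54 0.14 0.16]
2.02 [-112.  127.] [0.53 0.16 0.18]
2.08 [-117.  124.] [0.51 0.19 0.21]
2.14 [-122.  121.] [0.49 0.21 0.23]
2.2 [-127.  118.] [0.47 0.23 0.25]
```

Call:
step_arm(
  increments=[
    {"x": 0.02, "y": -0.39, "z": -0.44, "wx": 0, "wy": 0, "wz": 0, "gripper": 0.5},
    {"x": 0.06, "y": -0.39, "z": -0.44, "wx": 0, "wy": 0, "wz": 0, "gripper": 0.5},
    {"x": 0.1, "y": -0.39, "z": -0.43, "wx": 0, "wy": 0, "wz": 0, "gripper": 0.5},
    {"x": 0.13, "y": -0.39, "z": -0.43, "wx": 0, "wy": 0, "wz": 0, "gripper": 0.5},
    {"x": 0.17, "y": -0.38, "z": -0.42, "wx": 0, "wy": 0, "wz": 0, "gripper": 0.5},
    {"x": 0.21, "y": -0.37, "z": -0.41, "wx": 0, "wy": 0, "wz": 0, "gripper": 0.5},
    {"x": 0.24, "y": -0.36, "z": -0.4, "wx": 0, "wy": 0, "wz": 0, "gripper": 0.5},
    {"x": 0.28, "y": -0.35, "z": -0.39, "wx": 0, "wy": 0, "wz": 0, "gripper": 0.5},
  ],
)

```text
time_s: 5.05
position: [0.4488, -0.0468, 0.3075]
tool_rot: [[0.011, -0.744, 0.668], [-1.0, -0.008, 0.008], [-0.001, -0.668, -0.744]]
ft_force: [3.3, 1.8, -5.0]
grip_width: 0.011
```

```bash
python3 - <<'E'
from rig import env
import cv2,numpy as np
s=env.observe()
for k in("time_s","position","ft_force","wrist_torque","grip_width"): print(k,np.round(s[k],4).tolist())
d=env.get_image("wrist"); np.savez("pics/w4.npz",**d)
d2=env.get_image("scene"); np.savez("pics/s4.npz",**d2)
a=cv2.resize(d["color"],(512,384)); b=cv2.resize(d2["color"][185:300,150:330],(512,327),interpolation=cv2.INTER_CUBIC)
c=np.vstack([a,b]); cv2.imwrite("pics/w4.png",cv2.resize(c,None,fx=.84,fy=.84))
E
```

```text
time_s 5.05
position [0.4488, -0.0468, 0.3075]
ft_force [3.3044, 1.7827, -4.9824]
wrist_torque [0.2792, 0.2462, 0.2624]
grip_width 0.011
```

View pics/w4.png

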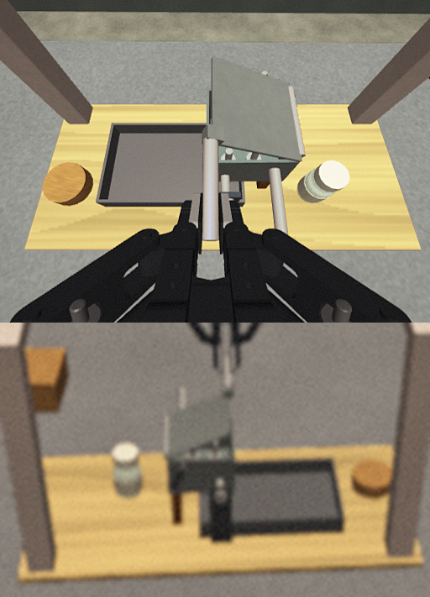

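The rod is held between the pads and the lid is up about 0.5 rad with bolts visible inside. Forces are about 6 N, so I'll continue the swing.

Call:
step_arm(
  increments=[
    {"x": 0.31, "y": -0.34, "z": -0.38, "wx": 0, "wy": 0, "wz": 0, "gripper": 0.5},
    {"x": 0.34, "y": -0.33, "z": -0.36, "wx": 0, "wy": 0, "wz": 0, "gripper": 0.5},
    {"x": 0.38, "y": -0.31, "z": -0.34, "wx": 0, "wy": 0, "wz": 0, "gripper": 0.5},
    {"x": 0.41, "y": -0.29, "z": -0.33, "wx": 0, "wy": 0, "wz": 0, "gripper": 0.5},
    {"x": 0.43, "y": -0.28, "z": -0.31, "wx": 0, "wy": 0, "wz": 0, "gripper": 0.5},
    {"x": 0.46, "y": -0.26, "z": -0.29, "wx": 0, "wy": 0, "wz": 0, "gripper": 0.5},
    {"x": 0.49, "y": -0.24, "z": -0.27, "wx": 0, "wy": 0, "wz": 0, "gripper": 0.5},
    {"x": 0.51, "y": -0.22, "z": -0.24, "wx": 0, "wy": 0, "wz": 0, "gripper": 0.5},
    {"x": 0.51, "y": -0.2, "z": -0.22, "wx": 0, "wy": 0, "wz": 0, "gripper": 0.5},
    {"x": 0.52, "y": -0.18, "z": -0.2, "wx": 0, "wy": 0, "wz": 0, "gripper": 0.5},
  ],
)

```text
time_s: 6.15
position: [0.4489, -0.0893, 0.3493]
tool_rot: [[0.014, -0.741, 0.671], [-1.0, -0.009, 0.011], [-0.002, -0.672, -0.741]]
ft_force: [-9.2, 14.6, 16.3]
grip_width: 0.0105
```

Call:
step_arm(
  increments=[
    {"x": 0.53, "y": -0.16, "z": -0.18, "wx": 0, "wy": 0, "wz": 0, "gripper": 0.5},
    {"x": 0.54, "y": -0.14, "z": -0.15, "wx": 0, "wy": 0, "wz": 0, "gripper": 0.5},
    {"x": 0.56, "y": -0.11, "z": -0.13, "wx": 0, "wy": 0, "wz": 0, "gripper": 0.5},
    {"x": 0.57, "y": -0.09, "z": -0.1, "wx": 0, "wy": 0, "wz": 0, "gripper": 0.5},
    {"x": 0.57, "y": -0.07, "z": -0.07, "wx": 0, "wy": 0, "wz": 0, "gripper": 0.5},
    {"x": 0, "y": 0, "z": 0, "wx": 0, "wy": 0, "wz": 0, "gripper": 0.5},
  ],
)

```text
time_s: 6.75
position: [0.4493, -0.1184, 0.3576]
tool_rot: [[0.011, -0.741, 0.672], [-1.0, -0.009, 0.006], [0.001, -0.672, -0.741]]
ft_force: [-7.7, 6.1, 11.9]
grip_width: 0.0107
```

Call:
step_arm(
  increments=[
    {"x": 0.55, "y": -0.14, "z": -0.15, "wx": 0, "wy": 0, "wz": 0, "gripper": 0.5},
    {"x": 0.56, "y": -0.08, "z": -0.09, "wx": 0, "wy": 0, "wz": 0, "gripper": 0.5},
    {"x": 0.58, "y": 0, "z": 0, "wx": 0, "wy": 0, "wz": 0, "gripper": 0.5},
    {"x": 0.58, "y": 0.03, "z": 0.03, "wx": 0, "wy": 0, "wz": 0, "gripper": 0.5},
    {"x": 0.58, "y": 0.05, "z": 0.06, "wx": 0, "wy": 0, "wz": 0, "gripper": 0.5},
    {"x": 0.57, "y": 0.07, "z": 0.08, "wx": 0, "wy": 0, "wz": 0, "gripper": 0.5},
    {"x": 0.56, "y": 0.1, "z": 0.11, "wx": 0, "wy": 0, "wz": 0, "gripper": 0.5},
    {"x": 0.55, "y": 0.12, "z": 0.13, "wx": 0, "wy": 0, "wz": 0, "gripper": 0.5},
  ],
)

```text
time_s: 7.55
position: [0.4502, -0.164, 0.353]
tool_rot: [[0.011, -0.743, 0.669], [-1.0, -0.008, 0.007], [-0.0, -0.669, -0.743]]
ft_force: [1.1, 1.9, 0.8]
grip_width: 0.0103
```

Call:
step_arm(
  increments=[
    {"x": 0.54, "y": 0.14, "z": 0.16, "wx": 0, "wy": 0, "wz": 0, "gripper": 0.5},
    {"x": 0.53, "y": 0.16, "z": 0.18, "wx": 0, "wy": 0, "wz": 0, "gripper": 0.5},
    {"x": 0.51, "y": 0.19, "z": 0.21, "wx": 0, "wy": 0, "wz": 0, "gripper": 0.5},
    {"x": 0, "y": 0, "z": 0, "wx": 0, "wy": 0, "wz": 0, "gripper": 0.5},
  ],
)

```text
time_s: 7.95
position: [0.4504, -0.1801, 0.3456]
tool_rot: [[0.01, -0.743, 0.669], [-1.0, -0.007, 0.006], [0.0, -0.669, -0.743]]
ft_force: [-0.0, 0.1, 0.9]
grip_width: 0.011
```

```bash
python3 - <<'E'
from rig import env
import cv2,numpy as np
s=env.observe()
for k in("time_s","q","position","ft_force","grip_width"): print(k,np.round(s[k],4).tolist())
d=env.get_image("wrist"); np.savez("pics/w5.npz",**d)
d2=env.get_image("scene"); np.savez("pics/s5.npz",**d2)
a=cv2.resize(d["color"],(512,384)); b=cv2.resize(d2["color"][185:300,150:330],(512,327),interpolation=cv2.INTER_CUBIC)
c=np.vstack([a,b]); cv2.imwrite("pics/w5.png",cv2.resize(c,None,fx=.84,fy=.84))
E
```

```text
time_s 7.95
q [-40.3468, 15.2837, 99.4039, 43.3214, 39.6581, 21.2343]
position [0.4504, -0.1801, 0.3456]
ft_force [-0.0151, 0.1249, 0.9461]
grip_width 0.011
```

View pics/w5.png

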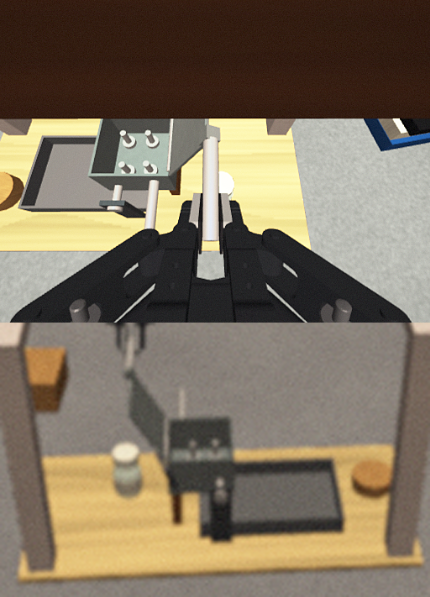

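The lid is past vertical at about 2.1 rad with almost no force on the hand, and all four bolts are standing in the box. I'll swing it a little further, open the fingers and back off.

Call:
step_arm(
  increments=[
    {"x": 0.49, "y": 0.21, "z": 0.23, "wx": 0, "wy": 0, "wz": 0, "gripper": 0.5},
    {"x": 0.4, "y": 0.2, "z": 0.22, "wx": 0, "wy": 0, "wz": 0, "gripper": 0.5},
    {"x": 0, "y": 0, "z": 0, "wx": 0, "wy": 0, "wz": 0, "gripper": 7},
    {"x": 0, "y": 0, "z": 0, "wx": 0, "wy": 0, "wz": 0, "gripper": 7},
    {"x": 0, "y": 0, "z": 0, "wx": 0, "wy": 0, "wz": 0, "gripper": 7},
    {"x": 0, "y": 0, "z": 0, "wx": 0, "wy": 0, "wz": 0, "gripper": 7},
    {"x": 0, "y": 0, "z": 0, "wx": 0, "wy": 0, "wz": 0, "gripper": 7},
    {"x": 0, "y": 0, "z": -1.5, "wx": 0, "wy": 0, "wz": 0, "gripper": 7},
    {"x": 0, "y": 0, "z": -2.5, "wx": 0, "wy": 0, "wz": 0, "gripper": 7},
    {"x": 0, "y": 0, "z": -3, "wx": 0, "wy": 0, "wz": 0, "gripper": 7},
    {"x": 0, "y": 0, "z": -3, "wx": 0, "wy": 0, "wz": 0, "gripper": 7},
    {"x": 0, "y": 0, "z": 0, "wx": 0, "wy": 0, "wz": 0, "gripper": 7},
  ],
)

```text
time_s: 9.25
position: [0.3818, -0.1886, 0.4174]
tool_rot: [[0.009, -0.741, 0.672], [-1.0, -0.01, 0.003], [0.005, -0.672, -0.741]]
ft_force: [1.3, -0.5, 0.6]
grip_width: 0.0698
```

```bash
python3 - <<'E'
from rig import env
import cv2,numpy as np
s=env.observe()
for k in("time_s","q","position","tool_rot","ft_force","grip_width"): print(k,np.round(s[k],4).tolist())
d=env.get_image("wrist"); np.savez("pics/w6.npz",**d)
d2=env.get_image("scene"); np.savez("pics/s6.npz",**d2)
a=cv2.resize(d["color"],(512,384)); b=cv2.resize(d2["color"][185:300,150:330],(512,327),interpolation=cv2.INTER_CUBIC)
c=np.vstack([a,b]); cv2.imwrite("pics/w6.png",cv2.resize(c,None,fx=.84,fy=.84))
E
```

```text
time_s 9.25
q [-48.3401, 4.526, 99.6587, 39.6012, 52.2338, 22.7175]
position [0.3818, -0.1886, 0.4174]
tool_rot [[0.0094, -0.7405, 0.6719], [-0.9999, -0.0101, 0.0029], [0.0047, -0.6719, -0.7406]]
ft_force [1.3396, -0.5159, 0.6473]
grip_width 0.0698
```

View pics/w6.png

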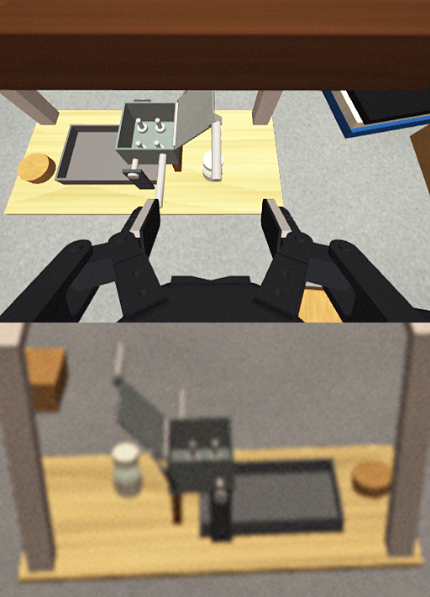

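The lid stands fully back and is free of the fingers, with the bolts upright in the box. The box rod's tip is at about (160,203) in the wrist part of the picture. I'll triangulate it.

```bash
python3 - <<'E'
from h import *
w=load("w6");s=load("s6")
print(tri(w,(190.5,243),s,(226.2,213.7)))
for z in(.12,.125,.13): print(onz(w,(190.5,243),z))
print("expected tip a=0 in w6,s6",proj(w,(.5275,-.1114,.12)),proj(s,(.5275,-.1114,.12)))
# lid handle tip at 2.25, a=0: stand(-118,-133,112)
p=(.657-.118+.0015,-.060-.133-.0013,.212);print("lid tip exp",proj(w,p)*.84,proj(s,p))
E
```

```text
(array([ 0.53262532, -0.11260404,  0.12227376]), np.float64(0.002550473076301331))
[ 0.53334809 -0.113919    0.12      ]
[ 0.53229879 -0.11502483  0.125     ]
[ 0.53124949 -0.11613066  0.13      ]
expected tip a=0 in w6,s6 [[187.97793745 247.73334096]] [[226.08691496 213.45494557]]
lid tip exp [[216.5373274 180.8805637]] [[200.39025273 194.71863341]]
```

Call:
step_arm(
  increments=[
    {"x": -2.6, "y": 2.65, "z": 0, "wx": 0, "wy": 0, "wz": 0, "gripper": 6},
    {"x": -2.6, "y": 2.65, "z": 0, "wx": 0, "wy": 0, "wz": 0, "gripper": 6},
    {"x": -2.52, "y": 2.64, "z": 0, "wx": 0, "wy": 0, "wz": 0, "gripper": 6},
    {"x": 0, "y": 0, "z": 3, "wx": 0, "wy": 0, "wz": 0, "gripper": 6},
    {"x": 0, "y": 0, "z": 3, "wx": 0, "wy": 0, "wz": 0, "gripper": 6},
    {"x": 0, "y": 0, "z": 2.5, "wx": 0, "wy": 0, "wz": 0, "gripper": 6},
    {"x": 0, "y": 0, "z": 1.5, "wx": 0, "wy": 0, "wz": 0, "gripper": 6},
    {"x": 0, "y": 0, "z": 0, "wx": 0, "wy": 0, "wz": 0, "gripper": 6},
  ],
)

```text
time_s: 10.15
position: [0.3913, -0.1113, 0.2849]
tool_rot: [[0.012, -0.746, 0.666], [-1.0, -0.007, 0.01], [-0.003, -0.666, -0.746]]
ft_force: [0.2, 1.5, -0.4]
grip_width: 0.0601
```

```bash
python3 - <<'E'
from rig import env
import cv2,numpy as np
from h import proj
s=env.observe()
for k in("time_s","q","position","tool_rot","ft_force","grip_width"): print(k,np.round(s[k],4).tolist())
d=env.get_image("wrist"); np.savez("pics/w7.npz",**d)
print(proj(d,(.5275,-.1114,.12)))
im=d["color"]; r=im[180:300,180:340]
hsv=cv2.cvtColor(im,cv2.COLOR_BGR2HSV)
m=cv2.inRange(hsv,(0,0,120),(179,35,255))
for v in range(150,290,6):
    c=np.flatnonzero(m[v,180:330])+180
    print(v, (c.min(),c.max(),len(c)) if len(c) else None)
E
```

```text
time_s 10.15
q [-37.9113, 13.9921, 115.8045, 60.0469, 28.7971, 2.635]
position [0.3913, -0.1113, 0.2849]
tool_rot [[0.0122, -0.7457, 0.6662], [-0.9999, -0.0072, 0.0102], [-0.0028, -0.6663, -0.7457]]
ft_force [0.1683, 1.5355, -0.405]
grip_width 0.0601
[[254.09228223 225.32992843]]
150 (np.int64(180), np.int64(329), 34)
156 (np.int64(195), np.int64(329), 56)
162 (np.int64(216), np.int64(318), 45)
168 (np.int64(180), np.int64(329), 64)
174 (np.int64(180), np.int64(329), 50)
180 (np.int64(180), np.int64(260), 36)
186 (np.int64(248), np.int64(260), 12)
192 (np.int64(248), np.int64(260), 13)
198 (np.int64(248), np.int64(260), 13)
204 (np.int64(247), np.int64(260), 13)
210 (np.int64(247), np.int64(260), 13)
216 (np.int64(247), np.int64(260), 14)
222 (np.int64(247), np.int64(261), 13)
228 None
234 None
240 (np.int64(183), np.int64(317), 17)
246 (np.int64(180), np.int64(321), 120)
252 (np.int64(180), np.int64(324), 119)
258 (np.int64(180), np.int64(327), 114)
264 (np.int64(180), np.int64(329), 113)
270 (np.int64(199), np.int64(329), 111)
276 (np.int64(197), np.int64(326), 113)
282 (np.int64(196), np.int64(305), 110)
288 (np.int64(194), np.int64(307), 114)
```

The rod tip shows at (254,~224) where my model predicted (254,225), so the box is upright and the pose model holds. I'll move in and grip.

Call:
step_arm(
  increments=[
    {"x": 0.1, "y": -0.3, "z": 2, "wx": 0, "wy": 0, "wz": 0, "gripper": 6},
    {"x": 0, "y": 0, "z": 2, "wx": 0, "wy": 0, "wz": 0, "gripper": 6},
    {"x": 0, "y": 0, "z": 1.5, "wx": 0, "wy": 0, "wz": 0, "gripper": 6},
    {"x": 0, "y": 0, "z": 0.8, "wx": 0, "wy": 0, "wz": 0, "gripper": 6},
    {"x": 0, "y": 0, "z": 0.5, "wx": 0, "wy": 0, "wz": 0, "gripper": 6},
    {"x": 0, "y": 0, "z": 0, "wx": 0, "wy": 0, "wz": 0, "gripper": 0.5},
    {"x": 0, "y": 0, "z": 0, "wx": 0, "wy": 0, "wz": 0, "gripper": 0.5},
    {"x": 0, "y": 0, "z": 0, "wx": 0, "wy": 0, "wz": 0, "gripper": 0.5},
    {"x": 0, "y": 0, "z": 0, "wx": 0, "wy": 0, "wz": 0, "gripper": 0.5},
    {"x": 0, "y": 0, "z": 0, "wx": 0, "wy": 0, "wz": 0, "gripper": 0.5},
    {"x": 0, "y": 0, "z": 0, "wx": 0, "wy": 0, "wz": 0, "gripper": 0.5},
    {"x": 0, "y": 0, "z": 0, "wx": 0, "wy": 0, "wz": 0, "gripper": 0.5},
    {"x": 0, "y": 0, "z": 0, "wx": 0, "wy": 0, "wz": 0, "gripper": 0.5},
  ],
  newtons=30,
)

```text
time_s: 11.5
position: [0.438, -0.1126, 0.2388]
tool_rot: [[0.009, -0.743, 0.67], [-1.0, -0.008, 0.005], [0.002, -0.67, -0.743]]
ft_force: [-3.5, -2.7, 2.9]
grip_width: 0.0109
```

```bash
python3 - <<'E'
from rig import env
import numpy as np
s=env.observe();R=s["tool_rot"]
for k in("time_s","q","position","tool_rot","ft_force","grip_width"): print(k,np.round(s[k],4).tolist())
A=np.arange(0,2.46,.07)
Q=np.array([[-50*np.cos(a)+20*np.sin(a),50*np.sin(a)+20*np.cos(a)] for a in A])
for a,q,d in zip(A[1:],Q[1:],np.diff(Q,axis=0)):
    wd=np.array([-.011*d[0],d[0],d[1]])/10; print(round(a,2),q.round(0),(R.T@wd).round(2))
E
```

```text
time_s 11.5
q [-33.6554, 22.9838, 112.8319, 72.2665, 23.1954, -7.6311]
position [0.438, -0.1126, 0.2388]
tool_rot [[0.0091, -0.7427, 0.6696], [-1.0, -0.0079, 0.0049], [0.0016, -0.6696, -0.7427]]
ft_force [-3.4512, -2.7059, 2.9302]
grip_width 0.0109
0.07 [-48.  23.] [-0.15 -0.23 -0.26]
0.14 [-47.  27.] [-0.18 -0.22 -0.25]
0.21 [-45.  30.] [-0.2  -0.21 -0.24]
0.28 [-43.  33.] [-0.22 -0.2  -0.23]
0.35 [-40.  36.] [-0.24 -0.19 -0.22]
0.42 [-37.  39.] [-0.26 -0.18 -0.2 ]
0.49 [-35.  41.] [-0.28 -0.17 -0.19]
0.56 [-32.  44.] [-0.3  -0.16 -0.17]
0.63 [-29.  46.] [-0.31 -0.14 -0.16]
0.7 [-25.  48.] [-0.33 -0.13 -0.14]
0.77 [-22.  49.] [-0.34 -0.11 -0.12]
0.84 [-18.  51.] [-0.35 -0.09 -0.11]
0.91 [-15.  52.] [-0.36 -0.08 -0.09]
0.98 [-11.  53.] [-0.37 -0.06 -0.07]
1.05 [-8. 53.] [-0.37 -0.04 -0.05]
1.12 [-4. 54.] [-0.37 -0.03 -0.03]
1.19 [-0. 54.] [-0.38 -0.01 -0.01]
1.26 [ 4. 54.] [-0.38  0.01  0.01]
1.33 [ 7. 53.] [-0.37  0.03  0.03]
1.4 [11. 53.] [-0.37  0.04  0.05]
1.47 [15. 52.] [-0.37  0.06  0.07]
1.54 [18. 51.] [-0.36  0.08  0.09]
1.61 [22. 49.] [-0.35  0.09  0.1 ]
1.68 [25. 48.] [-0.34  0.11  0.12]
1.75 [29. 46.] [-0.33  0.13  0.14]
1.82 [32. 44.] [-0.31  0.14  0.16]
1.89 [35. 41.] [-0.3   0.16  0.17]
1.96 [37. 39.] [-0.28  0.17  0.19]
2.03 [40. 36.] [-0.26  0.18  0.2 ]
2.1 [43. 33.] [-0.24  0.19  0.21]
2.17 [45. 30.] [-0.22  0.2   0.23]
2.24 [47. 27.] [-0.2   0.21  0.24]
2.31 [48. 23.] [-0.18  0.22  0.25]
2.38 [50. 20.] [-0.15  0.23  0.26]
2.45 [51. 16.] [-0.13  0.24  0.26]
```

Call:
step_arm(
  increments=[
    {"x": -0.15, "y": -0.23, "z": -0.26, "wx": 0, "wy": 0, "wz": 0, "gripper": 0.5},
    {"x": -0.18, "y": -0.22, "z": -0.25, "wx": 0, "wy": 0, "wz": 0, "gripper": 0.5},
    {"x": -0.2, "y": -0.21, "z": -0.24, "wx": 0, "wy": 0, "wz": 0, "gripper": 0.5},
    {"x": -0.22, "y": -0.2, "z": -0.23, "wx": 0, "wy": 0, "wz": 0, "gripper": 0.5},
    {"x": -0.24, "y": -0.19, "z": -0.22, "wx": 0, "wy": 0, "wz": 0, "gripper": 0.5},
    {"x": -0.26, "y": -0.18, "z": -0.2, "wx": 0, "wy": 0, "wz": 0, "gripper": 0.5},
  ],
)

```text
time_s: 12.1
position: [0.438, -0.1012, 0.2573]
tool_rot: [[0.006, -0.743, 0.67], [-1.0, -0.008, 0.0], [0.005, -0.67, -0.743]]
ft_force: [-3.6, -13.4, -3.3]
grip_width: 0.0106
```

Call:
step_arm(
  increments=[
    {"x": -0.28, "y": -0.17, "z": -0.19, "wx": 0, "wy": 0, "wz": 0, "gripper": 0.5},
    {"x": -0.3, "y": -0.16, "z": -0.17, "wx": 0, "wy": 0, "wz": 0, "gripper": 0.5},
    {"x": -0.31, "y": -0.14, "z": -0.16, "wx": 0, "wy": 0, "wz": 0, "gripper": 0.5},
    {"x": -0.33, "y": -0.13, "z": -0.14, "wx": 0, "wy": 0, "wz": 0, "gripper": 0.5},
    {"x": -0.34, "y": -0.11, "z": -0.12, "wx": 0, "wy": 0, "wz": 0, "gripper": 0.5},
    {"x": -0.35, "y": -0.09, "z": -0.11, "wx": 0, "wy": 0, "wz": 0, "gripper": 0.5},
    {"x": -0.36, "y": -0.08, "z": -0.09, "wx": 0, "wy": 0, "wz": 0, "gripper": 0.5},
    {"x": -0.37, "y": -0.06, "z": -0.07, "wx": 0, "wy": 0, "wz": 0, "gripper": 0.5},
    {"x": -0.37, "y": -0.04, "z": -0.05, "wx": 0, "wy": 0, "wz": 0, "gripper": 0.5},
    {"x": -0.37, "y": -0.03, "z": -0.03, "wx": 0, "wy": 0, "wz": 0, "gripper": 0.5},
  ],
)

```text
time_s: 13.1
position: [0.4378, -0.0674, 0.2742]
tool_rot: [[0.005, -0.739, 0.673], [-1.0, -0.008, -0.001], [0.006, -0.673, -0.739]]
ft_force: [-6.7, -10.3, 14.4]
grip_width: 0.0107
```

```bash
python3 - <<'E'
from rig import env
import numpy as np
s=env.observe()
for k in("time_s","q","position","tool_rot","ft_force","wrist_torque","grip_width"): print(k,np.round(s[k],4).tolist())
g=s["position"]+.155*s["tool_rot"][:,2];print("grasp rel pivot",g-[.657,-.060,.1])
E
```

```text
time_s 13.1
q [-27.6883, 18.0479, 111.9686, 59.6865, 21.1894, 10.418]
position [0.4378, -0.0674, 0.2742]
tool_rot [[0.0055, -0.7392, 0.6734], [-1.0, -0.0083, -0.001], [0.0063, -0.6734, -0.7393]]
ft_force [-6.6566, -10.3007, 14.4389]
wrist_torque [-1.5124, -0.376, -1.2029]
grip_width 0.0107
grasp rel pivot [-0.11478847 -0.00757611  0.05956735]
```

Forces are moderate, but joint 5 is drifting towards its 10° limit. I'll turn the hand 0.2 rad more upright about the grip point, to a lean of about 30°, before going on.

Call:
step_arm(
  increments=[
    {"x": 0, "y": -0.44, "z": 0.01, "wx": -0.0286, "wy": 0, "wz": 0, "gripper": 0.5},
    {"x": 0, "y": -0.44, "z": 0.01, "wx": -0.0286, "wy": 0, "wz": 0, "gripper": 0.5},
    {"x": 0, "y": -0.44, "z": 0.01, "wx": -0.0286, "wy": 0, "wz": 0, "gripper": 0.5},
    {"x": 0, "y": -0.44, "z": 0.01, "wx": -0.0286, "wy": 0, "wz": 0, "gripper": 0.5},
    {"x": 0, "y": -0.44, "z": 0.01, "wx": -0.0286, "wy": 0, "wz": 0, "gripper": 0.5},
    {"x": 0, "y": -0.44, "z": 0.01, "wx": -0.0286, "wy": 0, "wz": 0, "gripper": 0.5},
    {"x": 0, "y": -0.44, "z": 0.01, "wx": -0.0286, "wy": 0, "wz": 0, "gripper": 0.5},
    {"x": 0, "y": 0, "z": 0, "wx": 0, "wy": 0, "wz": 0, "gripper": 0.5},
  ],
)

```text
time_s: 13.9
position: [0.4628, -0.0663, 0.2916]
tool_rot: [[0.01, -0.86, 0.511], [-1.0, -0.01, 0.002], [0.003, -0.511, -0.86]]
ft_force: [-5.6, -5.6, 8.6]
grip_width: 0.0108
```

```bash
python3 - <<'E'
from rig import env
import numpy as np
s=env.observe();R=s["tool_rot"]
for k in("time_s","q","position","tool_rot","ft_force","wrist_torque","grip_width"): print(k,np.round(s[k],4).tolist())
g=s["position"]+.155*s["tool_rot"][:,2];print("grasp rel pivot",g-[.657,-.060,.1])
A=np.arange(1.12,2.5,.07)
Q=np.array([[-50*np.cos(a)+20*np.sin(a),50*np.sin(a)+20*np.cos(a)] for a in A])
for a,q,d in zip(A[1:],Q[1:],np.diff(Q,axis=0)):
    wd=np.array([-.011*d[0],d[0],d[1]])/10; print(round(a,2),q.round(0),(R.T@wd).round(2))
E
```

```text
time_s 13.9
q [-25.0377, 18.3247, 104.3495, 24.6748, 31.4772, 46.1379]
position [0.4628, -0.0663, 0.2916]
tool_rot [[0.0097, -0.8598, 0.5106], [-0.9999, -0.01, 0.0021], [0.0033, -0.5106, -0.8598]]
ft_force [-5.5517, -5.6225, 8.6246]
wrist_torque [-0.8643, -0.0303, -0.5195]
grip_width 0.0108
grasp rel pivot [-0.11503275 -0.00594472  0.05829751]
1.19 [-0. 54.] [-0.38 -0.01 -0.01]
1.26 [ 4. 54.] [-0.38  0.01  0.01]
1.33 [ 7. 53.] [-0.37  0.02  0.03]
1.4 [11. 53.] [-0.37  0.03  0.06]
1.47 [15. 52.] [-0.37  0.05  0.08]
1.54 [18. 51.] [-0.36  0.06  0.1 ]
1.61 [22. 49.] [-0.35  0.07  0.12]
1.68 [25. 48.] [-0.34  0.08  0.14]
1.75 [29. 46.] [-0.33  0.1   0.16]
1.82 [32. 44.] [-0.31  0.11  0.18]
1.89 [35. 41.] [-0.3   0.12  0.2 ]
1.96 [37. 39.] [-0.28  0.13  0.22]
2.03 [40. 36.] [-0.26  0.14  0.23]
2.1 [43. 33.] [-0.24  0.15  0.25]
2.17 [45. 30.] [-0.22  0.16  0.26]
2.24 [47. 27.] [-0.2   0.16  0.27]
2.31 [48. 23.] [-0.18  0.17  0.29]
2.38 [50. 20.] [-0.15  0.18  0.3 ]
2.45 [51. 16.] [-0.13  0.18  0.3 ]
```

Call:
step_arm(
  increments=[
    {"x": -0.38, "y": -0.01, "z": -0.01, "wx": 0, "wy": 0, "wz": 0, "gripper": 0.5},
    {"x": -0.38, "y": 0.01, "z": 0.01, "wx": 0, "wy": 0, "wz": 0, "gripper": 0.5},
    {"x": -0.37, "y": 0.02, "z": 0.03, "wx": 0, "wy": 0, "wz": 0, "gripper": 0.5},
    {"x": -0.37, "y": 0.03, "z": 0.06, "wx": 0, "wy": 0, "wz": 0, "gripper": 0.5},
    {"x": -0.37, "y": 0.05, "z": 0.08, "wx": 0, "wy": 0, "wz": 0, "gripper": 0.5},
    {"x": -0.36, "y": 0.06, "z": 0.1, "wx": 0, "wy": 0, "wz": 0, "gripper": 0.5},
    {"x": -0.35, "y": 0.07, "z": 0.12, "wx": 0, "wy": 0, "wz": 0, "gripper": 0.5},
    {"x": -0.34, "y": 0.08, "z": 0.14, "wx": 0, "wy": 0, "wz": 0, "gripper": 0.5},
    {"x": -0.33, "y": 0.1, "z": 0.16, "wx": 0, "wy": 0, "wz": 0, "gripper": 0.5},
    {"x": -0.31, "y": 0.11, "z": 0.18, "wx": 0, "wy": 0, "wz": 0, "gripper": 0.5},
  ],
)

```text
time_s: 14.9
position: [0.4624, -0.0306, 0.2811]
tool_rot: [[0.009, -0.859, 0.512], [-1.0, -0.01, 0.002], [0.003, -0.512, -0.859]]
ft_force: [-0.1, -6.4, 5.0]
grip_width: 0.0106
```

```bash
python3 - <<'E'
from rig import env
import numpy as np
s=env.observe();R=s["tool_rot"]
for k in("time_s","q","position","tool_rot","ft_force","wrist_torque","grip_width"): print(k,np.round(s[k],4).tolist())
g=s["position"]+.155*s["tool_rot"][:,2];print("grasp rel pivot",g-[.657,-.060,.1])
E
```

```text
time_s 14.9
q [-20.4291, 18.9524, 105.8367, 22.6654, 27.9434, 51.4485]
position [0.4624, -0.0306, 0.2811]
tool_rot [[0.0093, -0.8591, 0.5117], [-1.0, -0.0096, 0.0021], [0.0031, -0.5117, -0.8592]]
ft_force [-0.124, -6.4448, 5.0228]
wrist_torque [-1.2249, -0.0548, -0.6257]
grip_width 0.0106
grasp rel pivot [-0.11526153  0.02967538  0.04791777]
```

Box is at about 1.75–1.8 rad with forces under 8 N. I'll go on more slowly through the pouring range.

Call:
step_arm(
  increments=[
    {"x": -0.15, "y": 0.06, "z": 0.1, "wx": 0, "wy": 0, "wz": 0, "gripper": 0.5},
    {"x": -0.15, "y": 0.06, "z": 0.1, "wx": 0, "wy": 0, "wz": 0, "gripper": 0.5},
    {"x": -0.14, "y": 0.065, "z": 0.11, "wx": 0, "wy": 0, "wz": 0, "gripper": 0.5},
    {"x": -0.14, "y": 0.065, "z": 0.11, "wx": 0, "wy": 0, "wz": 0, "gripper": 0.5},
    {"x": -0.13, "y": 0.07, "z": 0.115, "wx": 0, "wy": 0, "wz": 0, "gripper": 0.5},
    {"x": -0.13, "y": 0.07, "z": 0.115, "wx": 0, "wy": 0, "wz": 0, "gripper": 0.5},
    {"x": -0.12, "y": 0.075, "z": 0.125, "wx": 0, "wy": 0, "wz": 0, "gripper": 0.5},
    {"x": -0.12, "y": 0.075, "z": 0.125, "wx": 0, "wy": 0, "wz": 0, "gripper": 0.5},
    {"x": -0.11, "y": 0.08, "z": 0.13, "wx": 0, "wy": 0, "wz": 0, "gripper": 0.5},
    {"x": -0.11, "y": 0.08, "z": 0.13, "wx": 0, "wy": 0, "wz": 0, "gripper": 0.5},
    {"x": -0.1, "y": 0.08, "z": 0.135, "wx": 0, "wy": 0, "wz": 0, "gripper": 0.5},
    {"x": -0.1, "y": 0.08, "z": 0.135, "wx": 0, "wy": 0, "wz": 0, "gripper": 0.5},
    {"x": -0.09, "y": 0.085, "z": 0.145, "wx": 0, "wy": 0, "wz": 0, "gripper": 0.5},
    {"x": -0.09, "y": 0.085, "z": 0.145, "wx": 0, "wy": 0, "wz": 0, "gripper": 0.5},
  ],
)

```text
time_s: 16.3
position: [0.4622, -0.0138, 0.2607]
tool_rot: [[0.01, -0.86, 0.511], [-1.0, -0.009, 0.003], [0.002, -0.511, -0.86]]
ft_force: [2.0, -4.1, 4.7]
grip_width: 0.0104
```

Call:
step_arm(
  increments=[
    {"x": -0.08, "y": 0.09, "z": 0.15, "wx": 0, "wy": 0, "wz": 0, "gripper": 0.5},
    {"x": -0.08, "y": 0.09, "z": 0.15, "wx": 0, "wy": 0, "wz": 0, "gripper": 0.5},
    {"x": -0.07, "y": 0.09, "z": 0.15, "wx": 0, "wy": 0, "wz": 0, "gripper": 0.5},
    {"x": -0.06, "y": 0.09, "z": 0.15, "wx": 0, "wy": 0, "wz": 0, "gripper": 0.5},
    {"x": 0, "y": 0, "z": 0, "wx": 0, "wy": 0, "wz": 0, "gripper": 0.5},
    {"x": 0, "y": 0, "z": 0, "wx": 0, "wy": 0, "wz": 0, "gripper": 0.5},
    {"x": 0, "y": 0, "z": 0, "wx": 0, "wy": 0, "wz": 0, "gripper": 0.5},
    {"x": 0, "y": 0, "z": 0, "wx": 0, "wy": 0, "wz": 0, "gripper": 0.5},
  ],
)

```text
time_s: 17.1
position: [0.4622, -0.0108, 0.2534]
tool_rot: [[0.01, -0.86, 0.51], [-1.0, -0.009, 0.004], [0.002, -0.51, -0.86]]
ft_force: [4.9, -5.1, 1.0]
grip_width: 0.0106
```

```bash
python3 - <<'E'
from rig import env
import cv2,numpy as np
s=env.observe()
for k in("time_s","q","position","tool_rot","ft_force","grip_width"): print(k,np.round(s[k],4).tolist())
g=s["position"]+.155*s["tool_rot"][:,2];print("grasp rel pivot",g-[.657,-.060,.1])
d=env.get_image("wrist"); np.savez("pics/w8.npz",**d)
d2=env.get_image("scene"); np.savez("pics/s8.npz",**d2)
a=cv2.resize(d["color"],(512,384)); b=cv2.resize(d2["color"][185:300,150:330],(512,327),interpolation=cv2.INTER_CUBIC)
c=np.vstack([a,b]); cv2.imwrite("pics/w8.png",cv2.resize(c,None,fx=.84,fy=.84))
E
```

```text
time_s 17.1
q [-17.7814, 21.705, 108.0131, 24.3837, 22.7053, 51.3586]
position [0.4622, -0.0108, 0.2534]
tool_rot [[0.0097, -0.8599, 0.5104], [-1.0, -0.0091, 0.0036], [0.0015, -0.5104, -0.8599]]
ft_force [4.8727, -5.1143, 0.9816]
grip_width 0.0106
grasp rel pivot [-0.11565659  0.04979546  0.0201232 ]
```

View pics/w8.png

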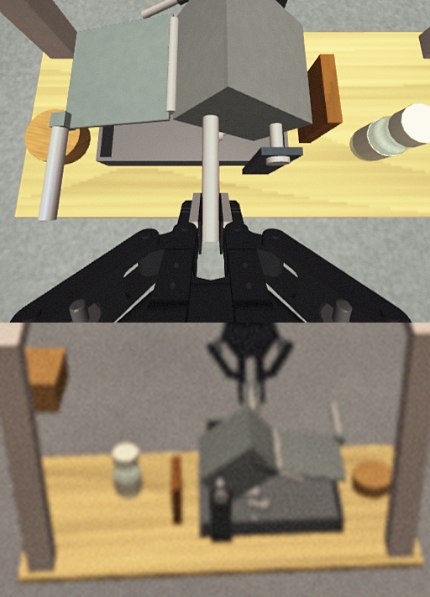

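The box is at about 2.4 rad with the lid still at its stop. The scene view shows light spots in the tray at about (255,495). I'll tip slightly further, jiggle gently, and count the bolts numerically.

Call:
step_arm(
  increments=[
    {"x": -0.05, "y": 0.09, "z": 0.15, "wx": 0, "wy": 0, "wz": 0, "gripper": 0.5},
    {"x": -0.04, "y": 0.09, "z": 0.15, "wx": 0, "wy": 0, "wz": 0, "gripper": 0.5},
    {"x": -0.03, "y": 0.08, "z": 0.13, "wx": 0, "wy": 0, "wz": 0, "gripper": 0.5},
    {"x": 0, "y": 0, "z": 0, "wx": 0, "wy": 0, "wz": 0, "gripper": 0.5},
    {"x": 0, "y": 0, "z": 0, "wx": 0, "wy": 0, "wz": 0, "gripper": 0.5},
    {"x": 0.03, "y": -0.08, "z": -0.13, "wx": 0, "wy": 0, "wz": 0, "gripper": 0.5},
    {"x": 0.04, "y": -0.09, "z": -0.15, "wx": 0, "wy": 0, "wz": 0, "gripper": 0.5},
    {"x": -0.04, "y": 0.09, "z": 0.15, "wx": 0, "wy": 0, "wz": 0, "gripper": 0.5},
    {"x": -0.03, "y": 0.08, "z": 0.13, "wx": 0, "wy": 0, "wz": 0, "gripper": 0.5},
    {"x": 0, "y": 0, "z": 0, "wx": 0, "wy": 0, "wz": 0, "gripper": 0.5},
    {"x": 0, "y": 0, "z": 0, "wx": 0, "wy": 0, "wz": 0, "gripper": 0.5},
    {"x": 0, "y": 0, "z": 0, "wx": 0, "wy": 0, "wz": 0, "gripper": 0.5},
  ],
)

```text
time_s: 18.4
position: [0.4622, -0.0096, 0.2483]
tool_rot: [[0.01, -0.86, 0.51], [-1.0, -0.009, 0.004], [0.001, -0.51, -0.86]]
ft_force: [5.2, -5.0, -1.0]
grip_width: 0.0109
```

```bash
python3 - <<'E'
from rig import env
import cv2,numpy as np
from h import *
s=env.observe()
for k in("time_s","q","position","ft_force","grip_width"): print(k,np.round(s[k],3).tolist())
g=s["position"]+.155*s["tool_rot"][:,2];print("grasp rel pivot",g-[.657,-.060,.1])
d=env.get_image("scene"); np.savez("pics/s9.npz",**d); o=load("s8")
c=proj(d,[(.657+x-.011*(y+.07),-.060+.07+y,.016) for x,y in((-.058,-.096),(.058,-.096),(.058,.096),(-.058,.096))]).astype(int)
for n,e in(("s8",o),("s9",d)):
    m=np.zeros(e["color"].shape[:2],np.uint8);cv2.fillConvexPoly(m,c,255)
    gr=cv2.cvtColor(e["color"],cv2.COLOR_BGR2GRAY); b=(gr>115).astype(np.uint8)&(m>0)
    k,_,st,ct=cv2.connectedComponentsWithStats(b.astype(np.uint8)); print(n,np.median(gr[m>0]))
    for i in range(1,k):
        if st[i,4]>1: print(ct[i].round(1),st[i].tolist(),onz(e,ct[i],.022).round(3))
E
```

```text
time_s 18.4
q [-17.622, 22.259, 108.368, 25.131, 21.838, 50.667]
position [0.462, -0.01, 0.248]
ft_force [5.186, -4.989, -1.026]
grip_width 0.011
grasp rel pivot [-0.11568491  0.05097302  0.01495599]
s8 94.0
[278.4 248. ] [268, 247, 21, 4, 41] [0.607 0.07  0.022]
[241.5 252. ] [241, 251, 2, 3, 6] [ 0.622 -0.06   0.022]
[256.1 255.2] [254, 254, 5, 3, 10] [ 0.64  -0.01   0.022]
[241.5 256. ] [241, 256, 2, 1, 2] [ 0.642 -0.061  0.022]
[258.1 260.3] [254, 259, 9, 4, 26] [ 0.665 -0.005  0.022]
[255.5 266. ] [255, 266, 2, 1, 2] [ 0.692 -0.015  0.022]
s9 93.0
[279.5 249.1] [268, 247, 22, 6, 86] [0.612 0.073 0.022]
[241.5 252. ] [241, 251, 2, 3, 6] [ 0.622 -0.06   0.022]
[256.1 255.8] [255, 255, 4, 3, 9] [ 0.643 -0.011  0.022]
[258.3 260.3] [254, 259, 9, 4, 27] [ 0.665 -0.004  0.022]
[255.7 265.7] [255, 265, 2, 2, 3] [ 0.69  -0.014  0.022]
```

Bolts show lying still in the tray, around x 0.64–0.69, y ≈ -0.01, but the box hides part of it. I'll retrace the arc without letting go, then look into the box before releasing.

Call:
step_arm(
  increments=[
    {"x": 0.03, "y": -0.08, "z": -0.13, "wx": 0, "wy": 0, "wz": 0, "gripper": 0.5},
    {"x": 0.04, "y": -0.09, "z": -0.15, "wx": 0, "wy": 0, "wz": 0, "gripper": 0.5},
    {"x": 0.05, "y": -0.09, "z": -0.15, "wx": 0, "wy": 0, "wz": 0, "gripper": 0.5},
    {"x": 0.06, "y": -0.09, "z": -0.15, "wx": 0, "wy": 0, "wz": 0, "gripper": 0.5},
    {"x": 0.07, "y": -0.09, "z": -0.15, "wx": 0, "wy": 0, "wz": 0, "gripper": 0.5},
    {"x": 0.08, "y": -0.09, "z": -0.15, "wx": 0, "wy": 0, "wz": 0, "gripper": 0.5},
    {"x": 0.08, "y": -0.09, "z": -0.15, "wx": 0, "wy": 0, "wz": 0, "gripper": 0.5},
    {"x": 0.18, "y": -0.17, "z": -0.29, "wx": 0, "wy": 0, "wz": 0, "gripper": 0.5},
    {"x": 0.2, "y": -0.16, "z": -0.27, "wx": 0, "wy": 0, "wz": 0, "gripper": 0.5},
    {"x": 0.22, "y": -0.16, "z": -0.26, "wx": 0, "wy": 0, "wz": 0, "gripper": 0.5},
    {"x": 0.24, "y": -0.15, "z": -0.25, "wx": 0, "wy": 0, "wz": 0, "gripper": 0.5},
    {"x": 0.26, "y": -0.14, "z": -0.23, "wx": 0, "wy": 0, "wz": 0, "gripper": 0.5},
    {"x": 0.28, "y": -0.13, "z": -0.22, "wx": 0, "wy": 0, "wz": 0, "gripper": 0.5},
    {"x": 0.3, "y": -0.12, "z": -0.2, "wx": 0, "wy": 0, "wz": 0, "gripper": 0.5},
  ],
)

```text
time_s: 19.85
position: [0.4625, -0.0281, 0.2808]
tool_rot: [[0.012, -0.861, 0.509], [-1.0, -0.008, 0.01], [-0.005, -0.509, -0.861]]
ft_force: [10.7, 23.2, 8.1]
grip_width: 0.0103
```

Call:
step_arm(
  increments=[
    {"x": 0.31, "y": -0.11, "z": -0.18, "wx": 0, "wy": 0, "wz": 0, "gripper": 0.5},
    {"x": 0.33, "y": -0.1, "z": -0.16, "wx": 0, "wy": 0, "wz": 0, "gripper": 0.5},
    {"x": 0.34, "y": -0.08, "z": -0.14, "wx": 0, "wy": 0, "wz": 0, "gripper": 0.5},
    {"x": 0.35, "y": -0.07, "z": -0.12, "wx": 0, "wy": 0, "wz": 0, "gripper": 0.5},
    {"x": 0.36, "y": -0.06, "z": -0.1, "wx": 0, "wy": 0, "wz": 0, "gripper": 0.5},
    {"x": 0.37, "y": -0.05, "z": -0.08, "wx": 0, "wy": 0, "wz": 0, "gripper": 0.5},
    {"x": 0.37, "y": -0.03, "z": -0.06, "wx": 0, "wy": 0, "wz": 0, "gripper": 0.5},
    {"x": 0.37, "y": -0.02, "z": -0.03, "wx": 0, "wy": 0, "wz": 0, "gripper": 0.5},
    {"x": 0.38, "y": -0.01, "z": -0.01, "wx": 0, "wy": 0, "wz": 0, "gripper": 0.5},
    {"x": 0.38, "y": 0.01, "z": 0.01, "wx": 0, "wy": 0, "wz": 0, "gripper": 0.5},
    {"x": 0, "y": 0.44, "z": 0.01, "wx": 0.0286, "wy": 0, "wz": 0, "gripper": 0.5},
    {"x": 0, "y": 0.44, "z": 0.01, "wx": 0.0286, "wy": 0, "wz": 0, "gripper": 0.5},
    {"x": 0, "y": 0.44, "z": 0.01, "wx": 0.0286, "wy": 0, "wz": 0, "gripper": 0.5},
    {"x": 0, "y": 0.44, "z": 0.01, "wx": 0.0286, "wy": 0, "wz": 0, "gripper": 0.5},
    {"x": 0, "y": 0.44, "z": 0.01, "wx": 0.0286, "wy": 0, "wz": 0, "gripper": 0.5},
    {"x": 0, "y": 0.44, "z": 0.01, "wx": 0.0286, "wy": 0, "wz": 0, "gripper": 0.5},
    {"x": 0, "y": 0.44, "z": 0.01, "wx": 0.0286, "wy": 0, "wz": 0, "gripper": 0.5},
    {"x": 0, "y": 0, "z": 0, "wx": 0, "wy": 0, "wz": 0, "gripper": 0.5},
  ],
)

```text
time_s: 21.65
position: [0.4378, -0.0655, 0.2723]
tool_rot: [[0.011, -0.741, 0.671], [-1.0, -0.008, 0.008], [-0.001, -0.671, -0.741]]
ft_force: [1.5, 2.4, 8.4]
grip_width: 0.0108
```

```bash
python3 - <<'E'
from rig import env
import numpy as np
s=env.observe();R=s["tool_rot"]
for k in("time_s","q","position","tool_rot","ft_force","grip_width"): print(k,np.round(s[k],4).tolist())
g=s["position"]+.155*R[:,2];print("grasp rel pivot",g-[.657,-.060,.1])
E
```

```text
time_s 21.65
q [-27.5218, 18.2432, 112.0957, 60.1217, 21.4706, 10.0782]
position [0.4378, -0.0655, 0.2723]
tool_rot [[0.0111, -0.7413, 0.671], [-0.9999, -0.0076, 0.0082], [-0.001, -0.6711, -0.7414]]
ft_force [1.5294, 2.3924, 8.4421]
grip_width 0.0108
grasp rel pivot [-0.11514287 -0.00427395  0.0573563 ]
```

Everything retraces as planned. Now the remaining 1.12 rad back to the rest.

Call:
step_arm(
  increments=[
    {"x": 0.37, "y": 0.03, "z": 0.03, "wx": 0, "wy": 0, "wz": 0, "gripper": 0.5},
    {"x": 0.37, "y": 0.04, "z": 0.05, "wx": 0, "wy": 0, "wz": 0, "gripper": 0.5},
    {"x": 0.37, "y": 0.06, "z": 0.07, "wx": 0, "wy": 0, "wz": 0, "gripper": 0.5},
    {"x": 0.36, "y": 0.08, "z": 0.09, "wx": 0, "wy": 0, "wz": 0, "gripper": 0.5},
    {"x": 0.35, "y": 0.09, "z": 0.11, "wx": 0, "wy": 0, "wz": 0, "gripper": 0.5},
    {"x": 0.34, "y": 0.11, "z": 0.12, "wx": 0, "wy": 0, "wz": 0, "gripper": 0.5},
    {"x": 0.33, "y": 0.13, "z": 0.14, "wx": 0, "wy": 0, "wz": 0, "gripper": 0.5},
    {"x": 0.31, "y": 0.14, "z": 0.16, "wx": 0, "wy": 0, "wz": 0, "gripper": 0.5},
    {"x": 0.3, "y": 0.16, "z": 0.17, "wx": 0, "wy": 0, "wz": 0, "gripper": 0.5},
    {"x": 0.28, "y": 0.17, "z": 0.19, "wx": 0, "wy": 0, "wz": 0, "gripper": 0.5},
    {"x": 0.26, "y": 0.18, "z": 0.2, "wx": 0, "wy": 0, "wz": 0, "gripper": 0.5},
    {"x": 0.24, "y": 0.19, "z": 0.22, "wx": 0, "wy": 0, "wz": 0, "gripper": 0.5},
  ],
)

```text
time_s: 22.85
position: [0.4384, -0.1037, 0.2511]
tool_rot: [[0.014, -0.743, 0.67], [-1.0, -0.008, 0.011], [-0.003, -0.67, -0.743]]
ft_force: [4.5, 6.1, 1.0]
grip_width: 0.0108
```

Call:
step_arm(
  increments=[
    {"x": 0.22, "y": 0.2, "z": 0.23, "wx": 0, "wy": 0, "wz": 0, "gripper": 0.5},
    {"x": 0.2, "y": 0.21, "z": 0.24, "wx": 0, "wy": 0, "wz": 0, "gripper": 0.5},
    {"x": 0.18, "y": 0.22, "z": 0.25, "wx": 0, "wy": 0, "wz": 0, "gripper": 0.5},
    {"x": 0.1, "y": 0.16, "z": 0.18, "wx": 0, "wy": 0, "wz": 0, "gripper": 0.5},
    {"x": 0.05, "y": 0.07, "z": 0.08, "wx": 0, "wy": 0, "wz": 0, "gripper": 0.5},
    {"x": 0, "y": 0, "z": 0, "wx": 0, "wy": 0, "wz": 0, "gripper": 0.5},
  ],
)

```text
time_s: 23.45
position: [0.4386, -0.1116, 0.2377]
tool_rot: [[0.012, -0.743, 0.669], [-1.0, -0.008, 0.01], [-0.002, -0.669, -0.743]]
ft_force: [3.1, 4.9, 1.5]
grip_width: 0.0112
```

```bash
python3 - <<'E'
from rig import env
import cv2,numpy as np
from h import *
s=env.observe();R=s["tool_rot"]
for k in("time_s","q","position","ft_force","grip_width"): print(k,np.round(s[k],4).tolist())
g=s["position"]+.155*R[:,2];print("grasp rel pivot",g-[.657,-.060,.1])
d=env.get_image("wrist"); np.savez("pics/w10.npz",**d)
d2=env.get_image("scene"); np.savez("pics/s10.npz",**d2)
a=cv2.resize(d["color"][0:230,60:440],(700,424),interpolation=cv2.INTER_CUBIC); b=cv2.resize(d2["color"][225:285,180:330],(437,175),interpolation=cv2.INTER_CUBIC)
b=cv2.copyMakeBorder(b,0,0,0,263,cv2.BORDER_CONSTANT)
cv2.imwrite("pics/w10.png",np.vstack([a,b]))
E
```

```text
time_s 23.45
q [-33.5359, 23.1352, 112.8387, 72.4548, 23.3383, -7.7723]
position [0.4386, -0.1116, 0.2377]
ft_force [3.1266, 4.9112, 1.5205]
grip_width 0.0112
grasp rel pivot [-0.11474008 -0.05008614  0.02249243]
```

View pics/w10.png

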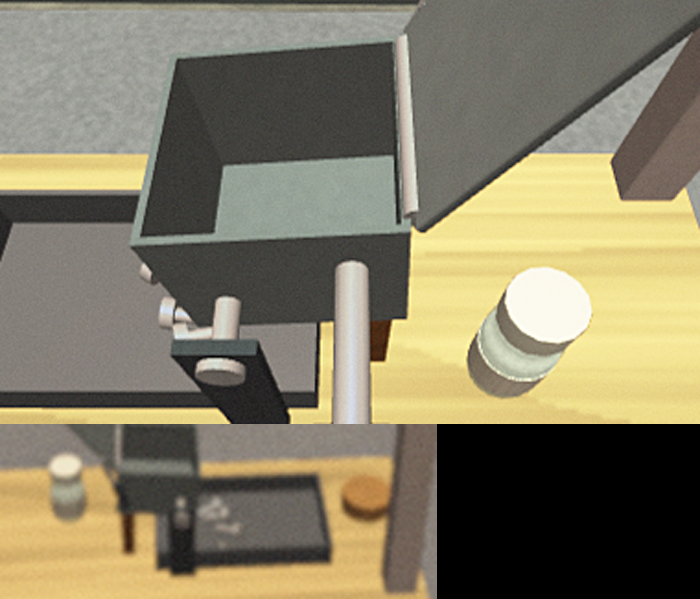

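The last view shows the box empty and upright and the lid fully back. The bolts are clustered in the tray just in front of the box, at about (215,520) in the lower part. I'll release and back away.

Call:
step_arm(
  increments=[
    {"x": 0, "y": 0, "z": 0, "wx": 0, "wy": 0, "wz": 0, "gripper": 5},
    {"x": 0, "y": 0, "z": 0, "wx": 0, "wy": 0, "wz": 0, "gripper": 5},
    {"x": 0, "y": 0, "z": 0, "wx": 0, "wy": 0, "wz": 0, "gripper": 5},
    {"x": 0, "y": 0, "z": 0, "wx": 0, "wy": 0, "wz": 0, "gripper": 5},
    {"x": 0, "y": 0, "z": -1, "wx": 0, "wy": 0, "wz": 0, "gripper": 5},
    {"x": 0, "y": 0, "z": -2, "wx": 0, "wy": 0, "wz": 0, "gripper": 5},
    {"x": 0, "y": 0, "z": -3, "wx": 0, "wy": 0, "wz": 0, "gripper": 5},
    {"x": 0, "y": 0, "z": -3, "wx": 0, "wy": 0, "wz": 0, "gripper": 5},
    {"x": 0, "y": 0, "z": -3, "wx": 0, "wy": 0, "wz": 0, "gripper": 5},
    {"x": 0, "y": 0, "z": 0, "wx": 0, "wy": 0, "wz": 0, "gripper": 5},
    {"x": 0, "y": 0, "z": 0, "wx": 0, "wy": 0, "wz": 0, "gripper": 5},
  ],
)

```text
time_s: 24.65
position: [0.3583, -0.1131, 0.3271]
tool_rot: [[0.01, -0.742, 0.67], [-1.0, -0.008, 0.006], [0.001, -0.67, -0.743]]
ft_force: [1.0, -0.1, 0.1]
grip_width: 0.0502
```

```bash
python3 - <<'E'
from rig import env
import cv2,numpy as np
from h import *
s=env.observe()
for k in("time_s","position","ft_force","grip_width"): print(k,np.round(s[k],4).tolist())
w=env.get_image("wrist");d=env.get_image("scene");t=env.get_image("top")
np.savez("pics/w11.npz",**w);np.savez("pics/s11.npz",**d);np.savez("pics/t11.npz",**t)
P=lambda x,y,z:(.657+x/1e3-.011*y/1e3,-.060+y/1e3+.011*x/1e3,.1+z/1e3)
for n,p in(("boxtip",P(-130,-50,20)),("lidtip",P(-118,-133,112))):
    print(n,"expected wrist",proj(w,p)[0].round(1))
hsv=cv2.cvtColor(w["color"],cv2.COLOR_BGR2HSV);m=cv2.inRange(hsv,(0,0,120),(179,35,255))
u,v=proj(w,P(-122,-50,20))[0].astype(int)
for r in range(v-24,v+24,6):
    c=np.flatnonzero(m[r,u-25:u+25])+u-25; print(r,c.min() if len(c) else None,c.max() if len(c) else None,len(c))
# bolts in tray, scene + wrist
for n,e,th in(("scene",d,112),("wrist",w,135)):
    c=proj(e,[P(x,70+y,-84) for x,y in((-58,-96),(58,-96),(58,96),(-58,96))]).astype(int)
    mk=np.zeros(e["color"].shape[:2],np.uint8);cv2.fillConvexPoly(mk,c,255)
    g=cv2.cvtColor(e["color"],cv2.COLOR_BGR2GRAY);b=((g>th)&(mk>0)).astype(np.uint8)
    k,_,st,ct=cv2.connectedComponentsWithStats(b)
    for i in range(1,k):
        if st[i,4]>3:
            q=onz(e,ct[i],.022); print(n,ct[i].round(1),st[i].tolist(),"tray frame mm",((q[:2]-[.657,.010])*1e3).round(0))
# bystanders: change between first and last scene/top images
for n,a,b in(("scene",load("scene0"),d),("top",load("top0"),t)):
    df=cv2.absdiff(cv2.GaussianBlur(a["color"],(5,5),0),cv2.GaussianBlur(b["color"],(5,5),0)).max(2)
    k,_,st,ct=cv2.connectedComponentsWithStats((df>40).astype(np.uint8))
    print(n,[st[i].tolist() for i in range(1,k) if st[i,4]>15])
E
```

```text
time_s 24.65
position [0.3583, -0.1131, 0.3271]
ft_force [0.9662, -0.0932, 0.0766]
grip_width 0.0502
boxtip expected wrist [250.9 204.5]
lidtip expected wrist [378.2 139.1]
172 225 254 22
178 244 254 11
184 244 254 10
190 244 253 10
196 244 254 11
202 None None 0
208 None None 0
214 None None 0
scene [241.5 252. ] [241, 251, 2, 3, 6] tray frame mm [-35. -70.]
scene [253.1 254.1] [248, 250, 11, 8, 65] tray frame mm [-23. -31.]
scene [233. 259.] [233, 257, 1, 5, 5] tray frame mm [  -2. -100.]
scene [258.4 260.1] [254, 258, 9, 5, 30] tray frame mm [  7. -14.]
scene [255.5 265.5] [255, 265, 2, 2, 4] tray frame mm [ 32. -25.]
wrist [205.2 115.9] [179, 115, 57, 4, 98] tray frame mm [ 52. -49.]
wrist [177.1 134.4] [168, 126, 21, 17, 132] tray frame mm [17. -9.]
wrist [206.4 144. ] [203, 138, 8, 13, 100] tray frame mm [  0. -55.]
wrist [183.8 152. ] [176, 143, 19, 20, 186] tray frame mm [-14. -23.]
wrist [220.  154.5] [220, 153, 1, 4, 4] tray frame mm [-17. -76.]
wrist [204.8 158.8] [198, 157, 15, 5, 54] tray frame mm [-25. -54.]
wrist [223.2 169.5] [223, 168, 2, 4, 4] tray frame mm [-42. -8
[... 465 characters left out ...]
 5, 4, 16], [239, 169, 33, 20, 525], [284, 168, 23, 8, 122], [209, 171, 9, 13, 60], [232, 170, 7, 13, 46], [201, 206, 20, 43, 314], [221, 225, 27, 15, 315], [250, 251, 7, 5, 19]]
top [[258, 130, 45, 20, 432], [261, 205, 47, 52, 1500], [226, 259, 38, 9, 175], [241, 265, 131, 119, 2723], [237, 266, 12, 13, 67], [226, 271, 2, 20, 27], [335, 276, 31, 57, 1514], [125, 280, 142, 86, 5301], [234, 282, 17, 17, 134], [227, 296, 4, 7, 22], [270, 304, 11, 18, 137], [435, 309, 77, 72, 3603], [354, 314, 81, 70, 1148], [209, 320, 5, 5, 17], [269, 322, 3, 8, 17], [339, 337, 30, 47, 1203], [170, 344, 85, 40, 1689], [240, 346, 5, 4, 16], [266, 352, 17, 32, 202], [164, 355, 14, 17, 31], [442, 369, 12, 4, 33]]
```

The box and lid rods sit where an upright box and an open lid should put them, and the bystanders' image areas are unchanged. To count all four bolts I'll move the hand sideways for a clear line of sight to the tray.

Call:
step_arm(
  increments=[
    {"x": -3, "y": 0, "z": -1, "wx": 0, "wy": 0, "wz": 0, "gripper": 5},
    {"x": -4, "y": 0, "z": -1, "wx": 0, "wy": 0, "wz": 0, "gripper": 5},
    {"x": -4, "y": 0, "z": 0, "wx": 0, "wy": 0, "wz": 0, "gripper": 5},
    {"x": -4, "y": 0, "z": 0, "wx": 0, "wy": 0, "wz": 0, "gripper": 5},
    {"x": -3, "y": 0, "z": 0, "wx": 0, "wy": 0, "wz": 0, "gripper": 5},
    {"x": 0, "y": 0, "z": 0, "wx": 0, "wy": 0, "wz": 0, "gripper": 5},
    {"x": 0, "y": 0, "z": 0, "wx": 0, "wy": 0, "wz": 0, "gripper": 5},
  ],
)

```text
time_s: 25.5
position: [0.3435, 0.0632, 0.3412]
tool_rot: [[0.013, -0.745, 0.667], [-1.0, -0.01, 0.009], [0.0, -0.667, -0.745]]
ft_force: [1.0, 0.1, -0.4]
grip_width: 0.0498
```

```bash
python3 - <<'E'
from rig import env
import cv2,numpy as np
from h import *
w=env.get_image("wrist");np.savez("pics/w12.npz",**w)
P=lambda x,y,z:(.657+x/1e3-.011*y/1e3,-.060+y/1e3+.011*x/1e3,.1+z/1e3)
# rectify tray floor plane (z=.022): 1.5 mm per cell, rows x far->near, cols y left(+)->right
cor=[(58,96),(58,-96),(-58,-96),(-58,96)]
src=proj(w,[P(x,70+y,-78) for x,y in cor]).astype(np.float32);print(src.round(0).tolist())
W,H=128,78
M=cv2.getPerspectiveTransform(src,np.float32([[0,0],[W,0],[W,H],[0,H]]))
g=cv2.cvtColor(cv2.warpPerspective(w["color"],M,(W,H)),cv2.COLOR_BGR2GRAY)
print("median",np.median(g))
for r in range(4,H,2): print("".join("#" if v>150 else "+" if v>125 else "." if v>75 else " " for v in g[r,50:]))
E
```

```text
[[227.0, 111.0], [345.0, 111.0], [356.0, 175.0], [224.0, 175.0]]
median 134.0
++++++++++++++++++++++++++..+##########+..++++++++++++++++++++.               
+++++++++++++++++++++++++..+################++++++++++++++++++.               
+++++++++++++++++++++++++..++##+..+#############++++++++++++++.               
++++++++++++++++++++++++.......+.....++#########++++++++++++++.               
+++++++++++++++++++++++++++...+++++++.....++###+++++++++++++++.               
+++++++++++++++++++++++++++++++++++++++++....+++++++++++++++++.               
+++++++++++++++++++..+++++++++++++++++++++++++++++++++++++++++.               
++++++++++++++++++###+++++++++++++++++++++++++++++++++++++++++.               
++++++++++++++++#######+++++++++++++++++++++++++++++++++++++++.               
+++++++++++++++#######++++++++++++++++++++++++++++++++++++++++.               
++++++++++++++########++++++++++++++++++++++++++++++++++++++++.               
++++++++++++++###########+++++++++++++++++++++++++++++++++++++.               
++++++++++++.++############+++++++++++++++++++++++++++++++++++.           
[... 1053 characters left out ...]
++++++.....+#####+++....+++++++++++++++++++++++.         
+++++++++++++++++++++++++++.....+####+.++++++++++++++++++++++++++++.         .
++++++++++++++++++++++++++++.....+..++++++++++++++++++++++++++++++.          .
+++++++++++++++++++++++++++++......+++++++++++++++++++++++++++++.            .
+++++++++++++++++++++++++++++++++++++++++++++++++++++++++++++++.              
++++++++++++++++++++++++++++++++++++++++++++++++++++++++++++++.               
+++++++++++++++++++++++++++++++++++++++++++++++++++++++++++++                 
+++++++++++++++++++++++++++++++++++++++++++++++++++++++++++.                  
++++++++++++++++++++++++++++++++++++++++++++++++++++++++++.                   
  .      .
```

This shows four bolts lying in the tray: one at the far side, one in the middle and two touching on the near side, all well inside the walls. Handing in.

```bash
python3 -c "
from rig import env
print(env.close_job(), env.observe()['time_s'])"
```

```text
the job is handed in; nothing more can be done
the job is handed in; nothing more can be done
```

All four shelf bolts are in the grey tray, and the box is back upright with its lid fully open. I handed the job in at about 25.5 s of the 61 s allowed. `env.close_job()` gives no verdict, so this rests on my own checks.

**What I did:** I gripped the lid rod with the hand leaning about 42°, swung the lid past its snap point to about 2.2 rad, and let go. Then I tipped the box by its handle to about 2.5 rad with a slight jiggle. After retracing the arc to the rest, I released and backed off.

**Last checks:**
- **Bolts:** a view into the upright box showed it empty. A final view flattened onto the tray floor showed four bolts lying well inside the walls, two of them touching.
- **Box and lid:** the box handle's tip was within about 5 px of where an upright box puts it. The last picture I viewed showed the lid fully back. After letting go of the box handle I did not measure the lid again.
- **Other objects:** comparing scene images before and after showed no changes where the bystanders stand.
- **Forces:** the highest wrist force I read was about 27 N. It was about 1 N at the end, with the hand clear of everything.

**Problems and disagreements:**
- The first move call was refused because the rows lacked some keys, which cost one picture.
- My first camera estimates of the handle heights came out about 7 mm higher than the given dimensions. I went with the given dimensions, and both grasps held.
- Part-way through tipping, joint 5 was heading for its lower limit, so I set the hand about 11° more upright.

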